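Three gas cartridges, struck level, for the repair tin

TASK

Draw the scoop out from under the crate, set it down flat in the clear and let go, so that you can take it again by its handle. Push it in under the gas cartridges in the box, lift the heaped load, and with the scoop held level close under the strike bar draw it straight out, so that the bar holds back everything above one level layer of three. Tip those three into the steel tin, leave the other two in the box and lay the scoop back down flat on the table top, keeping your fingers off the cartridges and leaving the tin and all the other things where they stand.

Things in the scene. Friction and masses are not known exactly. Their poses are not given: they have to be found in the camera images.
- scoop: Flat steel scoop, 180 mm long, about 160 g, lying flat, handle pushed in under the crate, pan out in the open, nose away from it. Origin under the middle of the pan, +x to the nose, +z up. Pan 77 mm long (x -38.5 to +38.5), 65 mm wide outside (a grasp from above across it) and 61 inside, floor 2 mm, side and back walls 22 mm high, open bevelled nose. Three cartridges fill it side by side, level with its walls, necks over the nose.
- scoop_handle (a point): Point on the middle line of the scoop's handle, at x -98, y 0, z 26 mm of the scoop; axes as the scoop's. The handle rises backwards at 15 degrees from the back wall (x -38.5, z 10): 36 mm of tang 5 mm thick, then a black grip 74 mm long, 16 mm wide (y), 20 mm high, ending at x -145, z 38 mm.
- scoop_nose (a point): Middle of the scoop's nose edge, underside, at x +38.5 mm of the scoop
- scoop_load (a point): Middle of a full load, at x +6, z 12 mm of the scoop
- box_middle (a point): Middle of the cartridge box, 25 mm above the box's origin
- tin_middle (a point): Middle of the tin, 50 mm above its origin
- crate: Low whitewashed slatted crate, 300 mm along x, 158 mm along y, 80 mm high, fixed. Open along its +y side, where the gap under its 10 mm top is 70 mm high; no floor. Origin under its middle. A jar and two tyre levers lie on it. The table just beyond its open side, between it and the box and tin, is clear.
- box: Narrow plywood cartridge box fixed to the table, open to its -x. Origin under its middle. Floor top 8 mm up, x -52 to +62, front edge bevelled; inner width 74 mm, side walls 8 mm thick, 50 mm high, at the mouth (x -52 to -22) 72 mm; inner face of the back wall at x +62. The five cartridges lie along x, necks to the back wall: three on the floor, two in the grooves on top.
- strike_bar: Flat steel strike bar across the mouth of the box, 5 mm thick, 74 mm long, 24 mm high. Origin in the middle of its lower edge, which lies 45 mm above the table (37 mm above the box floor), at x -37.5 mm of the box; axes as the box's
- cartridge1: Grey steel gas cartridge with a blue-green band, 84 mm long, 19 mm diameter, about 42 g, round bottom to -x, brass neck to +x; origin on its axis, 42 mm from the bottom. It slides on the steel pan at a slope of about 25 to 37 degrees.
- cartridge2: Grey steel gas cartridge with a blue-green band, 84 mm long, 19 mm diameter, about 42 g, round bottom to -x, brass neck to +x; origin on its axis, 42 mm from the bottom. It slides on the steel pan at a slope of about 25 to 37 degrees.
- cartridge3: Grey steel gas cartridge with a blue-green band, 84 mm long, 19 mm diameter, about 42 g, round bottom to -x, brass neck to +x; origin on its axis, 42 mm from the bottom. It slides on the steel pan at a slope of about 25 to 37 degrees.
- cartridge4: Grey steel gas cartridge with a blue-green band, 84 mm long, 19 mm diameter, about 42 g, round bottom to -x, brass neck to +x; origin on its axis, 42 mm from the bottom. It slides on the steel pan at a slope of about 25 to 37 degrees.
- cartridge5: Grey steel gas cartridge with a blue-green band, 84 mm long, 19 mm diameter, about 42 g, round bottom to -x, brass neck to +x; origin on its axis, 42 mm from the bottom. It slides on the steel pan at a slope of about 25 to 37 degrees.
- tin: Open stainless steel tin, 108 mm across (102 inside), 100 mm high, about 250 g, loose. Origin under its middle, z up. Its mouth is at the top.
- tin_lid: Screw lid of the tin, 114 mm across, 21 mm high, lying on the table; origin under its middle. Not needed.
- mini_pump: Grey mini pump, 205 mm long, lying along its x, 24 mm thick. Not needed.
- lockring_tool: Black cassette lockring tool, 175 mm long along x, lying on the table. Not needed.
- bolt_jar: Glass jar of spare bolts, 62 mm across, 83 mm high, standing on the crate; origin under its middle. Not needed.
- tire_lever1: Orange tyre lever, 120 mm long along x, lying on the crate. Not needed.
- tire_lever2: Orange tyre lever, 120 mm long along x, lying on the crate. Not needed.
Things that resemble listed ones, but are neither listed nor needed, are in the scene too. Leave any blue or red look-alike of the scoop alone.

How it is judged:
By the outcome, as a careful person would: the job done as asked, in the order asked, and still so for the second after the job is handed in, with the robot touching nothing.
It also fails if it takes over 72 s, if anything falls off the work surface, if the arm or the gripper's body presses on something with over 40 N, if the wrist force passes 120 N, or if a joint passes its speed limit or range.

ROBOT

A 6-joint arm with a two-finger parallel gripper is mounted at the origin on the work surface. World frame = base frame: x ahead of the robot, y to its left, z up, the work surface at z = 0. Lengths are in m, angles in rad, forces in N, time in s.
With the tool pointing down it reaches from about 0.4 to 0.825 m from the base axis. Payload 7 kg.
Tool frame: the origin (TCP) lies midway between the tips of the shut fingers; the grasp point (between the pads) lies 19 mm behind it (arm.hold_point_z is the distance from the TCP to the grasp point, in m); z points along the fingers, x is the direction in which the jaws open and shut, and the axes are right-handed (so a half turn about z gives the same grasp; the last joint's range is limited). The gripper opens to 88 mm and grips with 3 to 60 N. Pads are 19 mm wide; open, the fingers measure 130 mm over their backs; the gripper's body (78 mm by 193 mm) begins 47 mm behind the grasp point.
Start: joints at [1.451, 0.359, 0.012, 0, -1.224, -0.288], TCP at [0.268, 0.62, 0.198] pointing down, gripper open.
Joint ranges: [-3.07, 3.07], [-1.43, 2.12], [-1.02, 1.25], [-3.03, 1.67], [-3.05, -0], [-3.03, 3.03]. Speed limits (rad/s): [2.39, 2.39, 3.01, 3.14, 3.14, 3.14].

INTERFACE

Orientations are given as [roll, pitch, yaw] about the fixed x, y, z axes, in that order (R = Rz(yaw) Ry(pitch) Rx(roll)).
In Python, from station import readout, viewer, job, arm gives the robot as it stands.
- The arm moves only by the tool apply_moves, never from a script. Its argument "deltas" is text: rows parted by semicolons, each of 4 numbers parted by spaces: the shift along the tool's x, y, z in cm, then the turn about the tool's z in rad. A call has 1 to 10 rows; each row shifts and turns the commanded pose from where the row before left it, along the tool's axes as they then stand; what a row does not reach is not made up. A row lasts 1/8 s, in which the tool goes at most 62.5 mm and 10.7 degrees, less where a joint would pass 70% of its speed; a pose out of reach is approached as far as the arm can. A call is refused whole if a number of a shift passes 6.25 or a number of a turn 0.188, either way. A call with a gripper value outside its range is refused whole. "gripper" is the closure, from -1 (fully open) to 1 (shut), so that 0 is half open, set as the call begins (left out, the last holds). The fingers move at their own pace and stop on an object; "squeeze" is the grip in N (left out, the last holds). Time passes only in rows, so rows that do not move let the fingers close. It gives the time, the measured TCP pose, the force and the opening at its end, in the units of the state.
- readout.get_state(): the state, without advancing time (a new reading comes with each control period).
- viewer.grab_frame(name): name is "side" or "top" or "wrist"; returns a dict with "image" (420x560x3 uint8, red, green, blue), "camera_matrix" (3x3 intrinsics, pixels), "cam_to_world" (4x4, takes a point from camera to world coordinates). Camera axes: x right, y up, looking along -z (the intrinsics and any distortion apply to the point x, -y, -z); pixel columns grow to the right and rows downward; lengths in m; the calibration is good to about 2 mm. A picture is of the moment at which its call begins. There is no depth.
- job.job_done(): hands the job in, once; it reports no verdict.
Trained networks look in the newest picture that a camera, given by its name, has taken for a name from the list of things; names that differ only in an ending like _2 or _b are one class to them, and where a whole thing is asked for, a point or a joint stands for the part that bears it (a point fixed in the world has none). Each returns a list of dicts, best first, with "conf" (0 to 1); they miss things now and then, are a little off and sometimes report something else, mostly with a low value. They report only what shows in the picture. A call takes as long as a camera call. They do not tell look-alikes from the thing itself.
- viewer.silhouettes(camera, query): "region" (420x560 bool, what is visible of it) and "extent" ([left, top, width, height] in pixels, round what is visible of it).
The state is a dict: "t": time; "q": joint angles; "qd": joint speeds; "joint_efforts": joint torques, N m; "eef_pos": TCP position; "ee_rot": TCP orientation; "force": force on the tool from outside, world axes, zero at the start; "moment": the same for the moment, N m; "width": finger opening in m.
Only numpy, scipy, OpenCV 4.12 (cv2) and the standard library are available. Lean on these libraries where they do the work, as an engineer would, in place of code of your own. Each camera call takes 0.05 s, during which the arm holds its last target.

## Working session

There is one attempt and no reset: what is moved stays moved. The work goes in short steps, Python scripts to look and compute and a tool call to move; the robot and the scene stay as the last step left them, time stands still between calls to the robot, and variables do not carry over. Pictures are saved under pics/ and viewed, and the job is handed in when it is done.

Besides the shell and the picture viewer there is one more tool, called after "Request:" as name(argument=value, ...) on one line, values as JSON. apply_moves: Moves the arm, as the interface text tells. Its arguments: {"type":"object","properties":{"deltas":{"type":"string"},"gripper":{"type":"number"},"squeeze":{"type":"number"}},"required":["deltas"]}

```bash
ls; mkdir -p pics
python3 - <<'E'
from station import readout, viewer, job, arm
import cv2, numpy as np
print(readout.get_state()); print([a for a in dir(arm) if a[0]!='_'])
for n in ['side','top','wrist']:
    f=viewer.grab_frame(n); cv2.imwrite(f'pics/{n}0.png',f['image'][:,:,::-1]); print(n,f['camera_matrix'].tolist(),np.round(f['cam_to_world'],4).tolist(), f.keys())
E
```

```text
pics
{'t': 0.0, 'q': array([ 1.45108343e+00,  3.59355232e-01,  1.10726386e-02, -3.36901677e-04,
       -1.22409937e+00, -2.88094194e-01]), 'qd': array([ 0.00098741, -0.00180221, -0.00075131,  0.00093754, -0.00010991,
        0.00038768]), 'joint_efforts': array([-7.89829355e-04, -5.82722139e+01,  2.93066561e+01,  6.99742377e+00,
        6.92790709e-03, -1.52407133e-04]), 'eef_pos': array([0.26752872, 0.61914536, 0.19735158]), 'ee_rot': array([-3.14144575e+00, -1.61028457e-03, -1.97871826e+00]), 'force': array([-0.29740554,  0.3842807 , -0.59211766]), 'moment': array([ 0.03179169, -0.00387872,  0.02473922]), 'width': 0.08771595575761186}
['Unreachable', 'hold_point_z']
side [[426.73567166390535, 0.0, 278.0842471495562], [0.0, 426.73567166390535, 205.79587146489078], [0.0, 0.0, 1.0]] [[-0.9695, 0.1799, -0.1666, 0.2832], [-0.2451, -0.7306, 0.6373, 0.6993], [-0.0071, 0.6586, 0.7524, 0.9333], [0.0, 0.0, 0.0, 1.0]] dict_keys(['image', 'camera_matrix', 'cam_to_world'])
top [[396.5874233451687, 0.0, 275.9098419808483], [0.0, 396.5874233451687, 216.85533556247145], [0.0, 0.0, 1.0]] [[-0.0112, 0.9929, -0.1188, 0.3381], [-0.9999, -0.0098, 0.0127, 0.0039], [0.0115, 0.1189, 0.9928, 1.0784], [0.0, 0.0, 0.0, 1.0]] dict_keys(['image', 'camera_matrix', 'cam_to_world'])
wrist [[319.484742666148, 0.0, 284.45347898929805], [0.0, 319.484742666148, 212.31478136419554], [0.0, 0.0, 1.0]] [[-0.3976, 0.8785, 0.2648, 0.3389], [-0.9176, -0.3809, -0.114, 0.5885], [0.0007, -0.2883, 0.9575, 0.3838], [0.0, 0.0, 0.0, 1.0]] dict_keys(['image', 'camera_matrix', 'cam_to_world'])
```

View pics/side0.png

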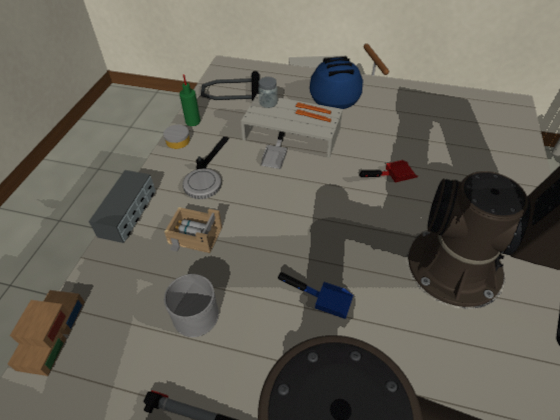

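View pics/top0.png

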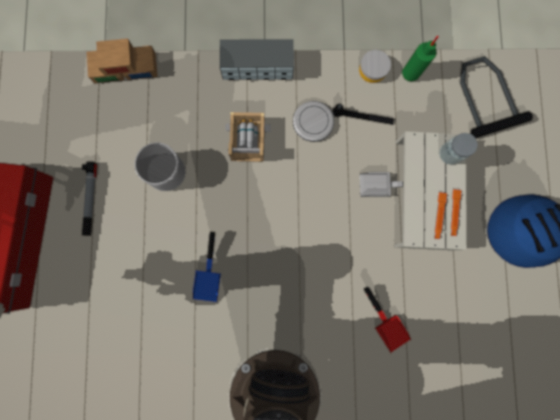

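View pics/wrist0.png

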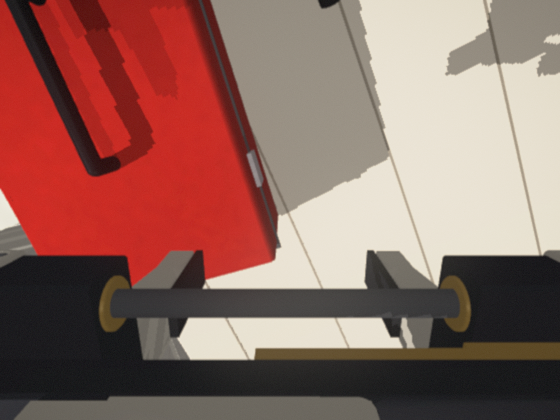

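```bash
cat > h.py <<'E'
from station import readout, viewer, job, arm
import cv2, numpy as np
from scipy.spatial.transform import Rotation as Ro
def uv2w(f,uv,z):
    K=f['camera_matrix'];T=f['cam_to_world']
    uv=np.atleast_2d(np.asarray(uv,float))
    d=np.c_[(uv[:,0]-K[0,2])/K[0,0],-(uv[:,1]-K[1,2])/K[1,1],-np.ones(len(uv))]@T[:3,:3].T
    o=T[:3,3]; s=(z-o[2])/d[:,2]
    return o+d*s[:,None]
def w2uv(f,p):
    K=f['camera_matrix'];T=f['cam_to_world']
    c=(np.atleast_2d(p)-T[:3,3])@T[:3,:3]
    return np.c_[K[0,0]*c[:,0]/-c[:,2]+K[0,2],K[1,1]*-c[:,1]/-c[:,2]+K[1,2]]
def st():
    s=readout.get_state(); return s
def tri(fs,uvs):
    A=[];b=[]
    for f,uv in zip(fs,uvs):
        p=uv2w(f,uv,0)[0]; o=f['cam_to_world'][:3,3]; d=p-o; d/=np.linalg.norm(d)
        M=np.eye(3)-np.outer(d,d); A.append(M); b.append(M@o)
    return np.linalg.lstsq(np.vstack(A),np.hstack(b),rcond=None)[0]
def save(f,name,roi=None,scale=1):
    im=f['image'][:,:,::-1]
    if roi: x,y,w,h=roi; im=im[y:y+h,x:x+w]
    im=cv2.resize(im,None,fx=scale,fy=scale,interpolation=cv2.INTER_CUBIC)
    cv2.imwrite('pics/'+name+'.png',im)
E
python3 - <<'E'
from h import *
for n in ['top','side']:
    f=viewer.grab_frame(n)
    for q in ['scoop','crate','box','strike_bar','tin','cartridge1','tin_lid','lockring_tool']:
        for r in viewer.silhouettes(n,q)[:4]:
            m=r['region']; v,u=np.nonzero(m)
            rect=cv2.minAreaRect(np.c_[u,v].astype(np.float32))
            print(n,q,round(r['conf'],2),r['extent'],np.round(uv2w(f,[rect[0]],0)[0],3),'rect',np.round(rect[0]),np.round(rect[1]),round(rect[2]))
    if n=='top': save(f,'top_crop',(220,90,260,180),3)
    else: save(f,'side_crop',(140,60,230,220),2.6)
E
```

```text
top scoop 0.83 [362.7, 284.5, 50.1, 65.0] [ 0.197 -0.291  0.   ] rect [382. 316.] [70. 26.] 58
top scoop 0.72 [193.9, 229.5, 26.9, 76.5] [0.337 0.174 0.   ] rect [208. 266.] [26. 69.] 8
top scoop 0.71 [434.5, 192.6, 9.8, 47.0] [ 0.467 -0.46   0.   ] rect [439. 215.] [ 8. 47.] 6
top scoop 0.67 [359.6, 173.5, 42.7, 24.0] [ 0.555 -0.301  0.   ] rect [380. 184.] [25. 43.] 90
top crate 0.88 [394.5, 134.6, 69.6, 113.1] [ 0.537 -0.438  0.   ] rect [430. 190.] [117.  70.] 90
top box 0.74 [227.4, 111.9, 40.0, 52.5] [0.695 0.069 0.   ] rect [247. 136.] [49. 44.] 90
top strike_bar 0.56 [233.4, 145.8, 23.7, 7.7] [0.656 0.073 0.   ] rect [246. 150.] [ 4. 27.] 90
top tin 0.63 [135.3, 143.8, 49.5, 50.6] [0.612 0.312 0.   ] rect [159. 166.] [50. 44.] 45
top cartridge1 0.7 [238.4, 118.7, 9.8, 27.1] [0.705 0.081 0.   ] rect [242. 133.] [28.  7.] 90
top cartridge1 0.61 [243.6, 116.8, 12.6, 29.7] [0.705 0.06  0.   ] rect [250. 133.] [28.  6.] 90
top cartridge1 0.43 [242.4, 120.2, -0.1, 26.3] [0.702 0.094 0.   ] rect [238. 134.] [24.  4.] 90
top cartridge1 0.4 [253.9, 119.4, 2.6, 29.6] [0.701 0.045 0.   
[... 782 characters left out ...]
5. 43.] 4
side strike_bar 0.44 [203.1, 214.4, 14.3, 18.5] [0.661 0.018 0.   ] rect [209. 223.] [ 6. 21.] 27
side tin 0.68 [165.4, 271.6, 51.3, 64.7] [ 0.616  0.268 -0.   ] rect [191. 305.] [63. 51.] 78
side cartridge1 0.58 [176.1, 222.9, 26.3, 9.1] [0.708 0.052 0.   ] rect [189. 229.] [25.  7.] 11
side cartridge1 0.53 [176.8, 217.9, 31.5, 10.5] [ 0.709  0.029 -0.   ] rect [192. 223.] [27.  6.] 11
side tin_lid 0.58 [178.7, 168.3, 44.6, 28.9] [ 0.739 -0.127  0.   ] rect [202. 182.] [40. 29.] 0
side lockring_tool 0.59 [179.0, 224.9, 24.1, 9.0] [0.71  0.051 0.   ] rect [189. 229.] [26.  7.] 11
side lockring_tool 0.51 [201.1, 139.1, 25.8, 30.4] [ 0.763 -0.27   0.   ] rect [211. 151.] [11. 41.] 39
```

View pics/top_crop.png

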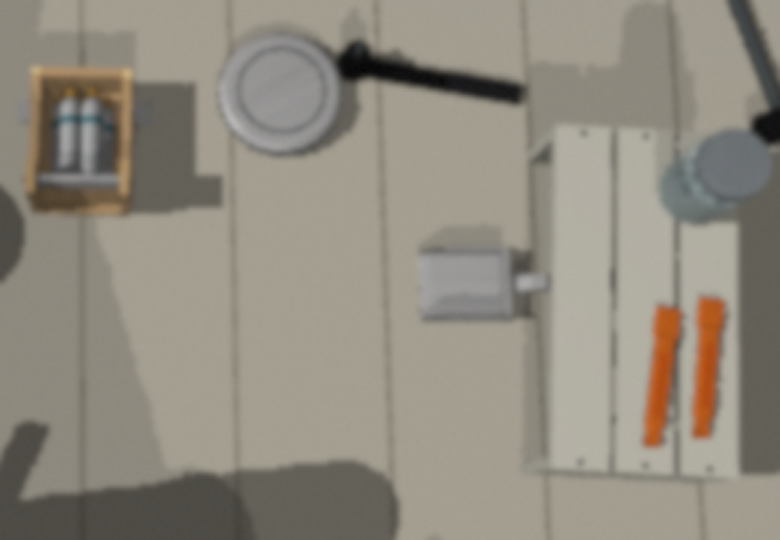

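View pics/side_crop.png

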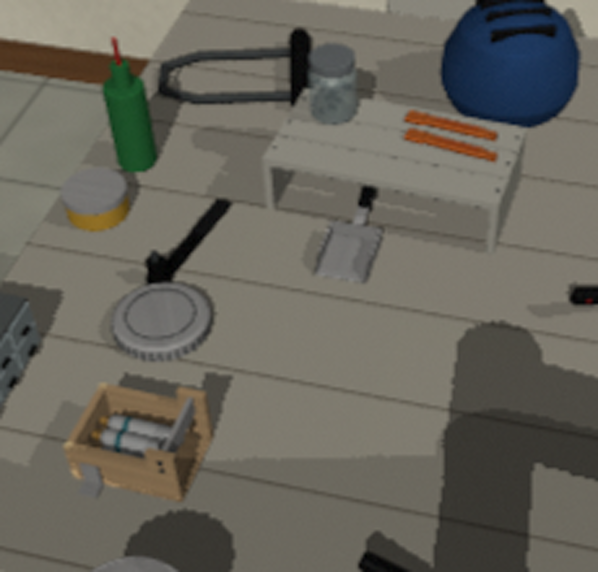

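```bash
cat >> h.py <<'E'
def Rt(s=None):
    s=s or st(); r,p,y=s['ee_rot']; return Ro.from_euler('xyz',[r,p,y]).as_matrix()
def plan(target,yaw,step=4.5,turn=0.18,n=None):
    """rows to go straight to target TCP; yaw = world yaw of the tool x axis (tool down)"""
    s=st(); p=np.array(s['eef_pos']); y0=s['ee_rot'][2]
    dy=(yaw-y0+np.pi)%(2*np.pi)-np.pi
    d=np.array(target)-p
    n=n or max(int(np.ceil(np.linalg.norm(d)*100/step)),int(np.ceil(abs(dy)/turn)),1)
    rows=[]
    R0=Rt(s)
    for i in range(n):
        R=Ro.from_euler('z',dy*i/n).as_matrix()@R0
        rows.append(np.r_[R.T@d*100/n,-dy/n])
    print('n',n,'dyaw',round(dy,3))
    fm=lambda r:' '.join('%g'%round(v,2) for v in r[:3])+' %g'%round(r[3],3)
    for i in range(0,n,10): print('; '.join(fm(r) for r in rows[i:i+10]))
E
python3 - <<'E'
from h import *
s=st();f=viewer.grab_frame('wrist')
print('cam in tool',Rt(s).T@(f['cam_to_world'][:3,3]-s['eef_pos']),'look',Rt(s).T@(-f['cam_to_world'][:3,2]), 'up',Rt(s).T@(f['cam_to_world'][:3,1]))
plan([0.555,-0.2,0.25],-np.pi)
E
```

```text
cam in tool [ 1.27036219e-04 -7.76644525e-02 -1.86349107e-01] look [-0.00106687  0.28846228  0.95749067] up [ 6.77936101e-04 -9.57490783e-01  2.88463068e-01]
n 20 dyaw -1.163
3.19 -2.94 -0.26 0.058; 3.02 -3.12 -0.26 0.058; 2.83 -3.29 -0.26 0.058; 2.63 -3.45 -0.26 0.058; 2.43 -3.6 -0.26 0.058; 2.21 -3.74 -0.26 0.058; 1.99 -3.86 -0.26 0.058; 1.77 -3.97 -0.26 0.058; 1.53 -4.06 -0.26 0.058; 1.29 -4.15 -0.26 0.058
1.05 -4.21 -0.26 0.058; 0.8 -4.27 -0.26 0.058; 0.55 -4.31 -0.26 0.058; 0.3 -4.33 -0.26 0.058; 0.05 -4.34 -0.26 0.058; -0.2 -4.34 -0.26 0.058; -0.45 -4.32 -0.26 0.058; -0.7 -4.29 -0.26 0.058; -0.95 -4.24 -0.26 0.058; -1.2 -4.17 -0.26 0.058
```

Run:
```python
from h import *
plan([0.555,-0.33,0.25],-np.pi,step=5.5)
```

```text
n 19 dyaw -1.163
3.99 -3.37 -0.27 0.061; 3.77 -3.61 -0.27 0.061; 3.55 -3.83 -0.27 0.061; 3.31 -4.04 -0.27 0.061; 3.05 -4.24 -0.27 0.061; 2.79 -4.42 -0.27 0.061; 2.51 -4.58 -0.27 0.061; 2.23 -4.72 -0.27 0.061; 1.93 -4.85 -0.27 0.061; 1.63 -4.96 -0.27 0.061
1.33 -5.05 -0.27 0.061; 1.02 -5.12 -0.27 0.061; 0.7 -5.17 -0.27 0.061; 0.38 -5.21 -0.27 0.061; 0.06 -5.22 -0.27 0.061; -0.26 -5.22 -0.27 0.061; -0.57 -5.19 -0.27 0.061; -0.89 -5.15 -0.27 0.061; -1.2 -5.08 -0.27 0.061
```

Could be taken for the scoop (top-view pixels): the steel one at (377,184) under the crate, a blue one at (207,265) and a red one at (392,333). I choose the steel one. The crop shows its pan in the open, with the handle going under the crate.

Request:
apply_moves(deltas="4 -3.4 -0.3 0.06; 3.8 -3.6 -0.3 0.06; 3.5 -3.8 -0.3 0.06; 3.3 -4 -0.3 0.06; 3 -4.2 -0.3 0.06; 2.8 -4.4 -0.3 0.06; 2.5 -4.6 -0.3 0.06; 2.2 -4.7 -0.3 0.06; 1.9 -4.8 -0.3 0.06; 1.6 -5 -0.3 0.06", gripper=-1)

```text
t: 2.35
eef_pos: [0.4222, 0.121, 0.2288]
ee_rot: [3.141, 0.001, -2.58]
force: [0.7, -0.9, 0.1]
width: 0.0876
```

Request:
apply_moves(deltas="1.3 -5 -0.3 0.06; 1 -5.1 -0.3 0.06; 0.7 -5.2 -0.3 0.06; 0.4 -5.2 -0.3 0.06; 0 -5.2 -0.3 0.06; -0.3 -5.2 -0.3 0.06; -0.6 -5.2 -0.3 0.06; -0.9 -5.1 -0.3 0.06; -1.2 -5.1 -0.3 0.06; 0 0 0 0")

```text
t: 3.6
eef_pos: [0.5669, -0.3265, 0.2538]
ee_rot: [3.142, -0.002, -3.123]
force: [-0.1, 0.1, -0.1]
width: 0.0875
```

Run:
```python
from h import *
f=viewer.grab_frame('wrist'); save(f,'w1',None,1.4)
s=st();print(s['t'],s['eef_pos'],s['ee_rot'],s['q'])
for q in ['scoop','scoop_handle','crate']:
    for r in viewer.silhouettes('wrist',q)[:3]:
        v,u=np.nonzero(r['region']); rect=cv2.minAreaRect(np.c_[u,v].astype(np.float32))
        print(q,round(r['conf'],2),r['extent'],rect)
```

```text
3.65 [ 0.566539   -0.32492802  0.25413933] [ 3.14109494e+00 -1.47110321e-03 -3.12114277e+00] [-2.22745221e-01  2.96063369e-01  4.82337245e-02 -1.32828115e-04
 -1.32451435e+00  2.43227226e-01]
scoop 0.93 [267.8, 127.9, 50.1, 106.0] ((293.5, 180.0), (106.0, 49.0), 90.0)
scoop 0.89 [488.4, 175.5, 71.6, 78.7] ((535.1441040039062, 220.39892578125), (36.03227996826172, 97.7364501953125), 42.42085266113281)
scoop 0.4 [329.9, 37.2, 118.5, 36.6] ((386.5405578613281, 56.756752014160156), (120.3400650024414, 24.988645553588867), 9.462321281433105)
scoop_handle 0.89 [490.7, 176.4, 69.3, 73.1] ((534.9403686523438, 220.8003387451172), (35.469970703125, 98.35137939453125), 42.990447998046875)
scoop_handle 0.71 [271.8, 126.0, 45.0, 105.9] ((293.83056640625, 179.75259399414062), (47.362457275390625, 105.7836685180664), 1.8476102352142334)
crate 0.66 [181.7, 9.9, 297.3, 175.6] ((324.56610107421875, 100.41761016845703), (295.9384765625, 157.9451904296875), 5.04245138168335)
```

View pics/w1.png

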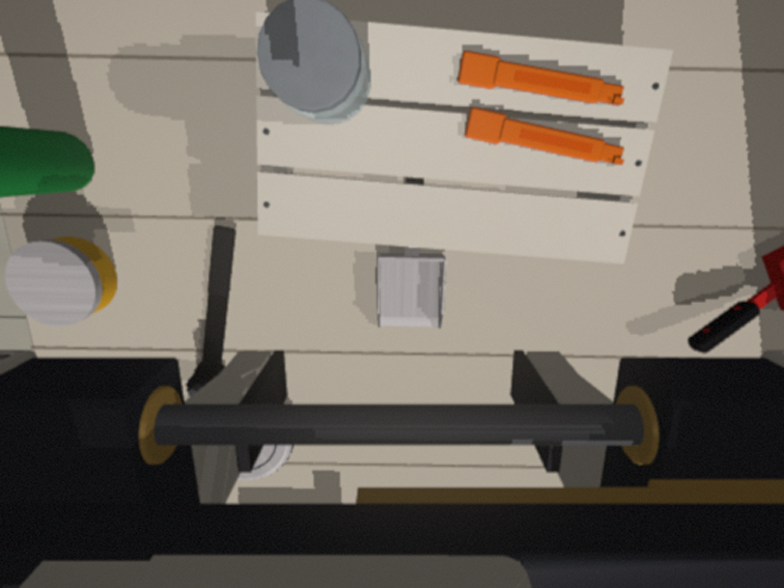

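Run:
```python
from h import *
f=viewer.grab_frame('wrist'); save(f,'w1c',(240,150,110,100),7)
```

```text
(no output)
```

View pics/w1c.png

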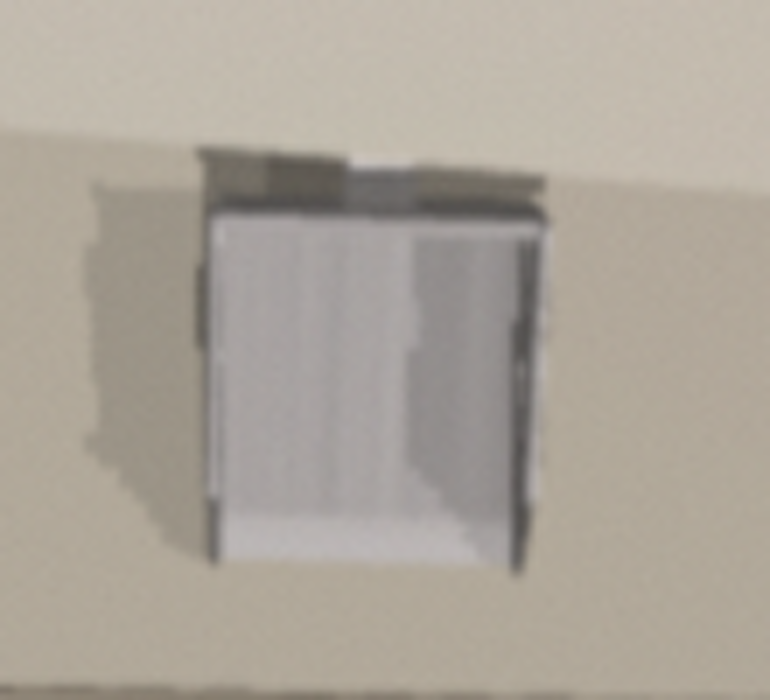

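Run:
```python
from h import *
f=viewer.grab_frame('wrist')
print(uv2w(f,[[270,180.3],[318.1,180.4],[270.3,220.7],[316.4,221.1]],0.022))
print(uv2w(f,[[270.7,230.3],[314.6,231.4],[292,231]],0.0))
# crate edges top z=.08: pixel scale1.4
print(uv2w(f,[[258/1.4,234/1.4],[626/1.4,263/1.4]],0.08))
```

```text
[[ 0.58567034 -0.31788616  0.022     ]
 [ 0.52157095 -0.31924796  0.022     ]
 [ 0.58468034 -0.26119233  0.022     ]
 [ 0.52085861 -0.26210549  0.022     ]]
[[ 0.58481004 -0.23904416  0.        ]
 [ 0.52020389 -0.23883989  0.        ]
 [ 0.55347117 -0.23868513  0.        ]]
[[ 0.68068189 -0.3421781   0.08      ]
 [ 0.37833996 -0.32522541  0.08      ]]
```

Run:
```python
from h import *
plan([0.553,-0.270,0.08],-3.13,step=4.5)
```

```text
n 5 dyaw -0.013
0.25 1.06 3.52 0.003; 0.25 1.05 3.52 0.003; 0.26 1.05 3.52 0.003; 0.26 1.05 3.52 0.003; 0.26 1.05 3.52 0.003
```

Request:
apply_moves(deltas="0.26 1.05 3.5 0.003; 0.26 1.05 3.5 0.003; 0.26 1.05 3.5 0.003; 0.26 1.05 3.5 0.003; 0.26 1.05 3.5 0.003; 0 0 0 0")

```text
t: 4.65
eef_pos: [0.551, -0.2695, 0.0785]
ee_rot: [3.14, -0.004, -3.132]
force: [-0.0, 0.7, 0.5]
width: 0.0876
```

Run:
```python
from h import *
f=viewer.grab_frame('wrist'); save(f,'w2',None,1.4)
plan([0.553,-0.270,0.004],-3.13,step=2)
```

```text
n 4 dyaw 0.002
-0.01 0.01 1.91 -0; -0.01 0.01 1.91 -0; -0.01 0.01 1.91 -0; -0.01 0.01 1.91 -0
```

View pics/w2.png

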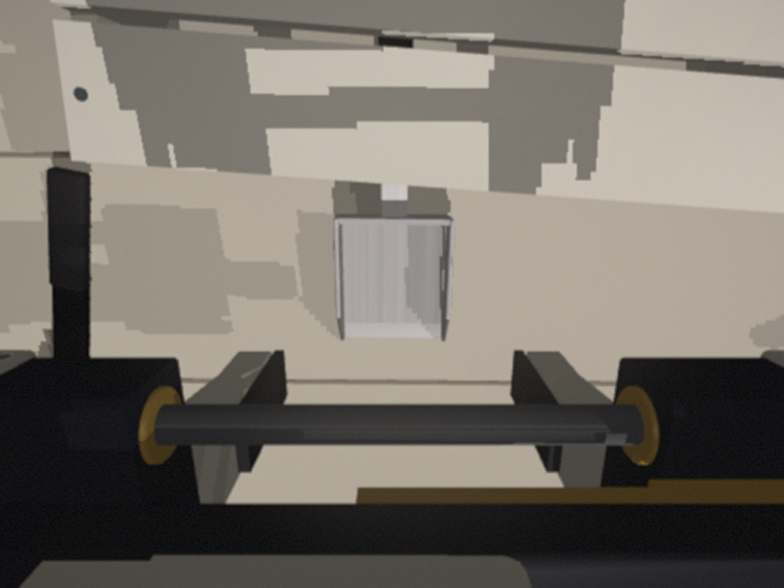

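Request:
apply_moves(deltas="0 0 1.9 0; 0 0 1.9 0; 0 0 1.9 0; 0 0 1.6 0; 0 0 0 0")

```text
t: 5.32
eef_pos: [0.5529, -0.2713, 0.0072]
ee_rot: [-3.142, -0.001, -3.133]
force: [-0.1, -0.7, 0.9]
width: 0.0876
```

Request:
apply_moves(deltas="0 0 0 0; 0 0 0 0; 0 0 0 0; 0 0 0 0; 0 0 0 0", gripper=1, squeeze=30)

```text
t: 5.95
eef_pos: [0.5529, -0.2712, 0.0074]
ee_rot: [-3.142, 0.0, -3.134]
force: [-1.0, 0.4, 0.2]
width: 0.0431
```

Run:
```python
from h import *
f=viewer.grab_frame('wrist'); save(f,'w3',None,1.4)
f=viewer.grab_frame('side'); save(f,'s3',(200,60,200,150),4)
print(st())
```

```text
{'t': 6.05, 'q': array([-1.39207822e-01,  4.43461099e-01, -3.44372574e-01,  1.67823159e-05,
       -7.83033724e-01,  1.47247300e-01]), 'qd': array([-1.08755458e-03, -3.14695643e-05, -5.06657550e-04,  2.79262006e-04,
        3.20906008e-04, -1.06252185e-03]), 'joint_efforts': array([-4.43466688e-04, -5.74265170e+01,  2.20468318e+01,  5.24464846e+00,
        4.69780318e-02,  1.76344435e-05]), 'eef_pos': array([ 0.5528414 , -0.27113927,  0.0072576 ]), 'ee_rot': array([-3.14159137e+00, -7.20383172e-05, -3.13354128e+00]), 'force': array([-0.62700113, -0.8960493 ,  0.40323987]), 'moment': array([ 0.06113662, -0.02394114, -0.0626418 ]), 'width': 0.03499835815554082}
```

View pics/w3.png

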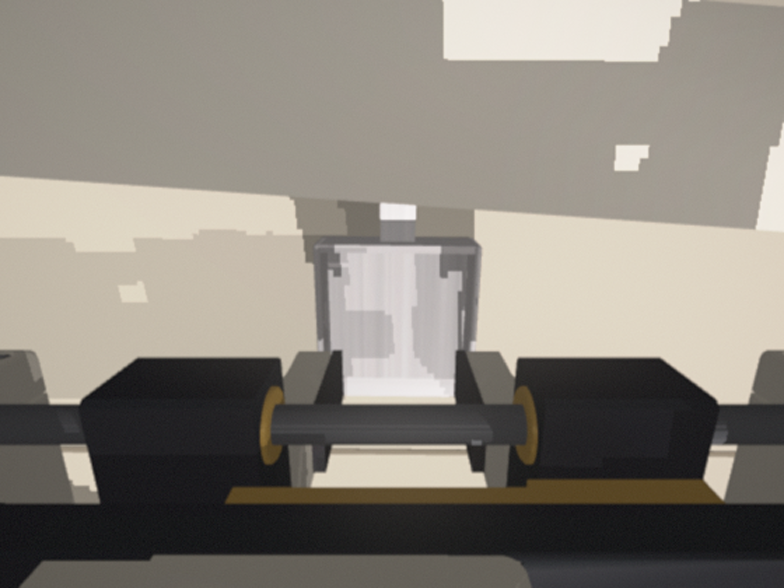

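View pics/s3.png

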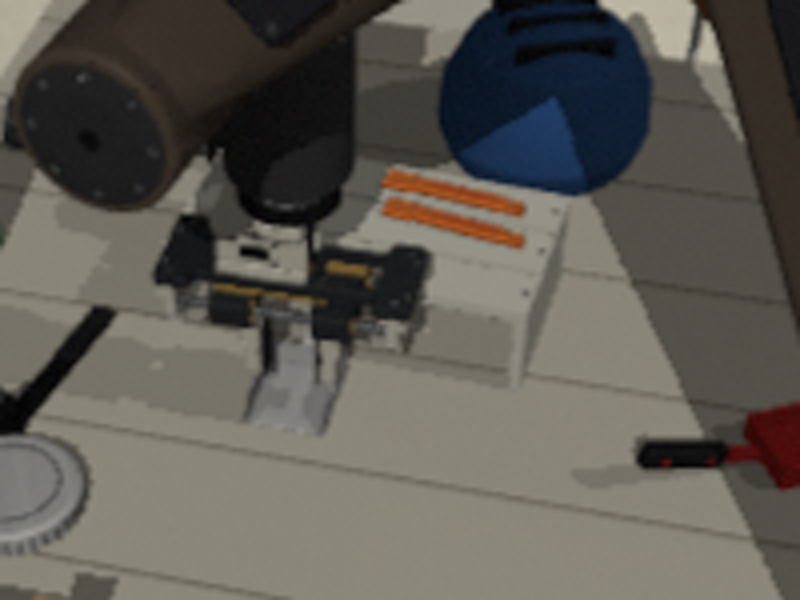

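Run:
```python
from h import *
f=viewer.grab_frame('wrist')
s=st(); p=s['eef_pos']
print(s['width'],w2uv(f,[p,p+[0.0175,0,0],p+[-0.0175,0,0],p+[-0.0175,0,0.03]])*1.4)
print('pan nose',w2uv(f,[[0.553,-0.2387,0]])*1.4,'back',w2uv(f,[[0.553,-0.318,0.022]])*1.4)
print(uv2w(f,np.array([[343,395],[455,395]])/1.4,0), uv2w(f,np.array([[317,240],[480,240]])/1.4,0.022))
```

```text
0.03142413856536346 [[397.55294617 343.62276595]
 [358.60083643 343.36587109]
 [436.49250327 343.87957801]
 [442.85487932 374.16822349]]
pan nose [[396.82267766 399.76205955]] back [[397.89272261 246.2711837 ]]
[[ 0.57907252 -0.24110127  0.        ]
 [ 0.52485247 -0.24148831  0.        ]] [[ 0.58423148 -0.32022317  0.022     ]
 [ 0.52133535 -0.32066748  0.022     ]]
```

Run:
```python
from h import *
f=viewer.grab_frame('wrist'); save(f,'w4',(180,140,220,200),3.6)
print(st()['width'],st()['force'])
```

```text
0.027338386409338722 [-0.22639691 -0.25459233  0.34996747]
```

View pics/w4.png

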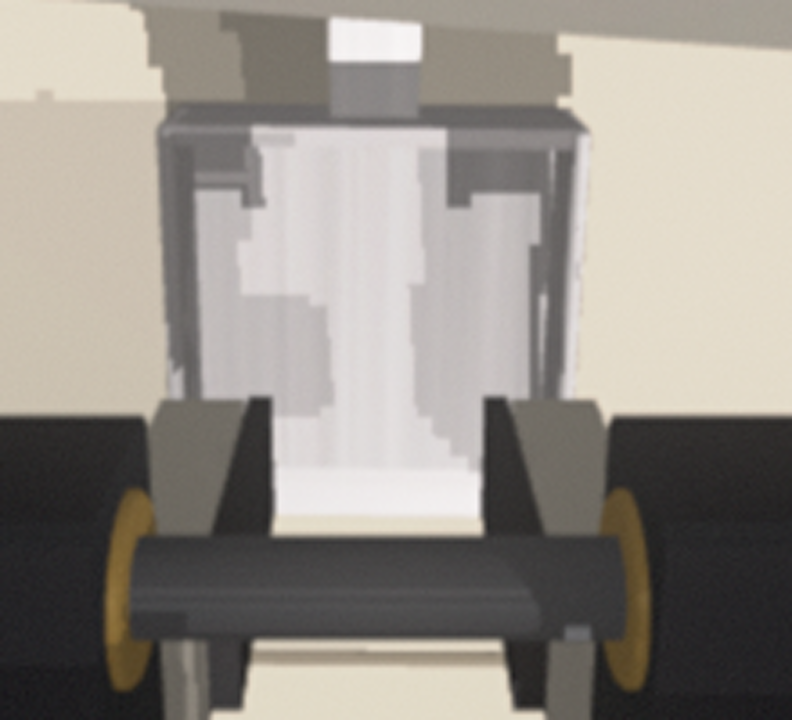

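Run:
```python
from h import *
f=viewer.grab_frame('side'); save(f,'s4',(230,100,80,70),9)
print(arm.hold_point_z,st()['width'],st()['force'])
p=st()['eef_pos']
print((w2uv(f,[p,p+[0,0,.019],p+[0,0,0.03],p+[0,0,0.066]])-[230,100])*9)
```

```text
0.0188 0.02283720706859126 [ 0.37116576 -0.76706468  0.0483495 ]
[[384.66595903 535.55337107]
 [383.77062317 495.41766721]
 [383.24352322 471.78907334]
 [381.47191787 392.37236404]]
```

View pics/s4.png

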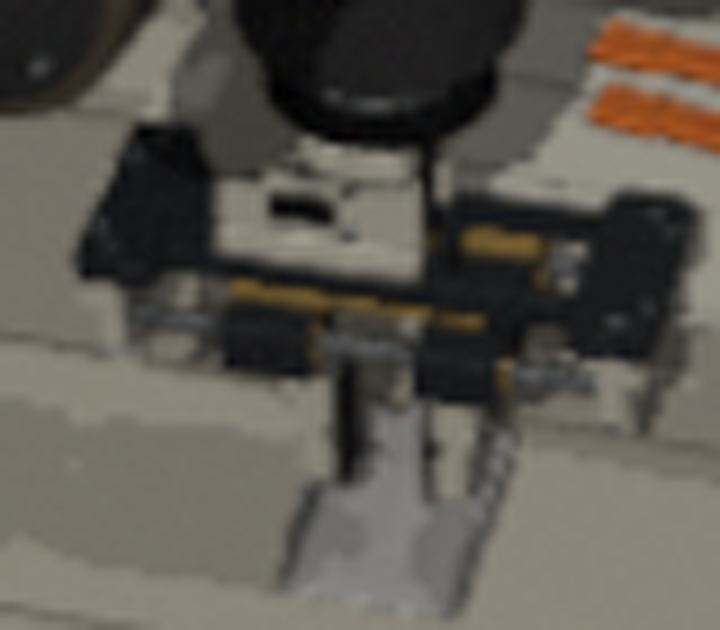

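Request:
apply_moves(deltas="0 0 -1 0; 0 0 -1 0; 0 0 0 0; 0 0 0 0; 0 0 0 0; 0 0 0 0; 0 0 0 0; 0 0 0 0; 0 0 0 0; 0 0 0 0", gripper=1)

```text
t: 7.45
eef_pos: [0.5529, -0.2712, 0.0273]
ee_rot: [-3.142, 0.0, -3.134]
force: [0.3, 0.4, -0.7]
width: 0.0002
```

Run:
```python
from h import *
f=viewer.grab_frame('wrist'); save(f,'w5',(180,140,220,200),3.6)
print(st()['width'],st()['force'],st()['eef_pos'])
```

```text
0.0004032542499368579 [-0.07275954  0.22226482  0.27025296] [ 0.55288876 -0.27115498  0.02725096]
```

View pics/w5.png

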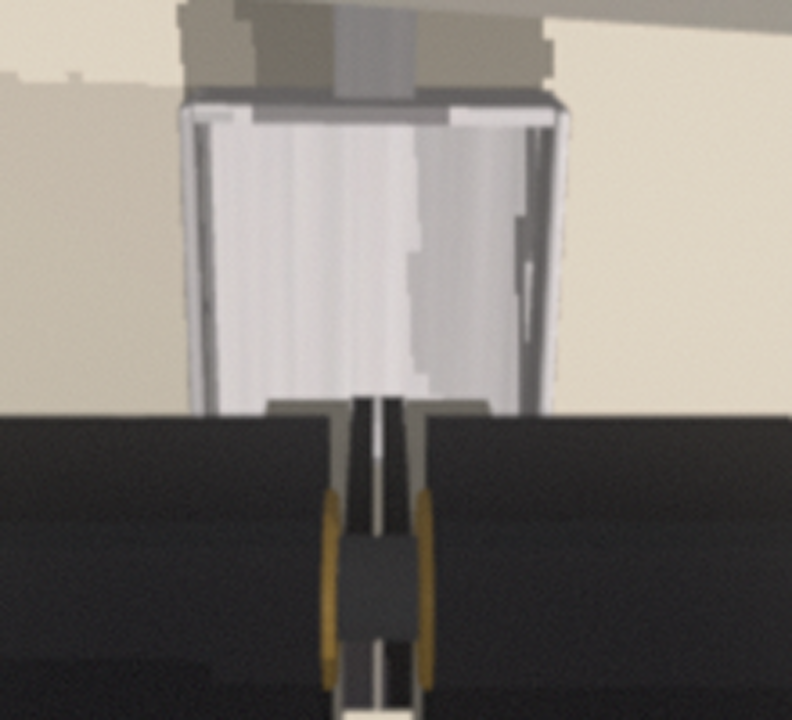

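Request:
apply_moves(deltas="0 0 0 0; 0 0 0 0; 0 0 0 0; 0 0 0 0; 0 0 0 0; 0 0 0 0; 0 0 0 0; 0 0 0 0; 0 0 0 0; 0 0 0 0", gripper=-1)

```text
t: 8.75
eef_pos: [0.5529, -0.2712, 0.0273]
ee_rot: [-3.142, 0.0, -3.134]
force: [-0.1, -0.6, 0.4]
width: 0.0869
```

Request:
apply_moves(deltas="0 0 1 0; 0 0 1 0; 0 0 1 0; 0 0 0.6 0; 0 0 0 0")

```text
t: 9.38
eef_pos: [0.5524, -0.2711, -0.0095]
ee_rot: [3.141, -0.001, -3.134]
force: [-0.1, 0.5, 0.3]
width: 0.0876
```

Run:
```python
from h import *
f=viewer.grab_frame('wrist'); save(f,'w6',(100,140,380,200),2)
f=viewer.grab_frame('side'); save(f,'s6',(230,100,80,70),9)
s=st()
print(s['width'],s['force'],s['eef_pos'])
```

```text
0.08773664520447585 [-0.3945786  -0.17763543  0.58347378] [ 0.5530347  -0.27122391 -0.00866408]
```

View pics/w6.png

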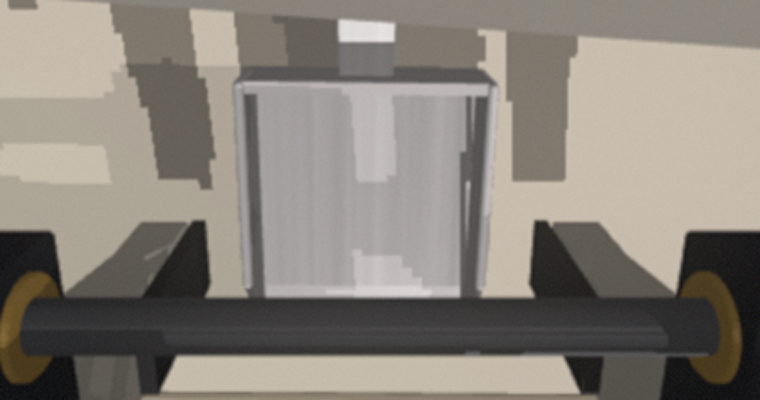

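View pics/s6.png

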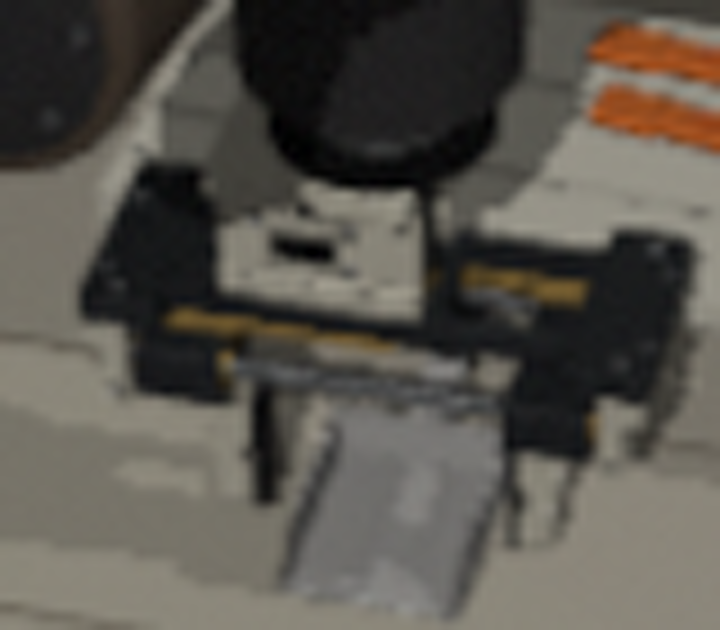

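Request:
apply_moves(deltas="0 0 0.5 0; 0 0 0.5 0; 0 0 0.3 0; 0 0 0 0")

```text
t: 9.98
eef_pos: [0.5526, -0.2711, -0.0221]
ee_rot: [3.142, -0.001, -3.134]
force: [-0.1, -0.1, -0.5]
width: 0.0877
```

Request:
apply_moves(deltas="0 0 0 0; 0 0 0 0; 0 0 0 0; 0 0 0 0; 0 0 0 0", gripper=1, squeeze=30)

```text
t: 10.6
eef_pos: [0.553, -0.2712, -0.0216]
ee_rot: [-3.142, 0.0, -3.134]
force: [-0.4, -0.2, 1.2]
width: 0.0645
```

Request:
apply_moves(deltas="0 0 -0.2 0; 0 1 0 0; 0 2 0 0; 0 3 0 0; 0 3 0 0; 0 3 0 0; 0 2 0 0; 0 0 0 0")

```text
t: 11.6
eef_pos: [0.5518, -0.1294, -0.0196]
ee_rot: [3.142, 0.0, -3.131]
force: [-0.1, -0.7, -1.0]
width: 0.0647
```

Run:
```python
from h import *
f=viewer.grab_frame('wrist'); save(f,'w7',None,1.4)
s=st()
print(s['width'],s['force'],s['eef_pos'],s['t'])
```

```text
0.0647167699850418 [-0.47528938 -0.80563182 -1.01834937] [ 0.55183992 -0.13020248 -0.01962172] 11.65
```

View pics/w7.png

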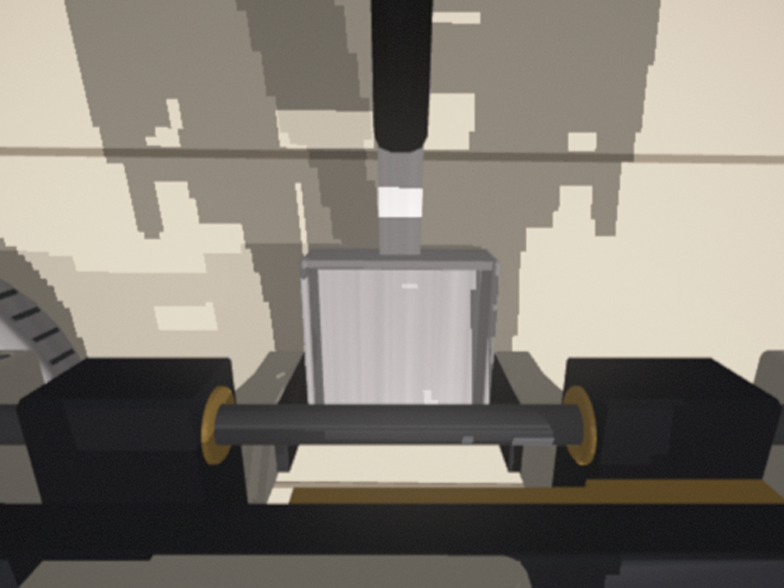

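Run:
```python
from h import *
p=st()['eef_pos']
plan([0.53,-0.03,p[2]+0.04],-3.131-1.58,step=4,turn=0.17)
```

```text
n 10 dyaw -1.579
0.21 1 -0.4 0.158; 0.36 0.96 -0.4 0.158; 0.51 0.89 -0.4 0.158; 0.64 0.8 -0.4 0.158; 0.76 0.69 -0.4 0.158; 0.86 0.56 -0.4 0.158; 0.94 0.42 -0.4 0.158; 0.99 0.26 -0.4 0.158; 1.02 0.11 -0.4 0.158; 1.02 -0.06 -0.4 0.158
```

Request:
apply_moves(deltas="0.2 1 -0.5 0.158; 0.4 0.9 -0.5 0.158; 0.5 0.9 -0.5 0.158; 0.6 0.8 -0.5 0.158; 0.8 0.7 -0.4 0.158; 0.9 0.6 -0.4 0.158; 0.9 0.4 -0.3 0.158; 1 0.3 -0.3 0.158; 1 0.1 -0.3 0.158; 1 0 -0.3 0.158")

```text
t: 12.9
eef_pos: [0.5309, -0.0316, 0.0203]
ee_rot: [-3.141, 0.0, 1.563]
force: [-0.3, 0.3, -2.0]
width: 0.0649
```

Request:
apply_moves(deltas="0 0 0 0; 0 0 0 0")

```text
t: 13.15
eef_pos: [0.531, -0.0318, 0.0201]
ee_rot: [-3.141, 0.0, 1.573]
force: [0.6, -0.3, -1.9]
width: 0.0648
```

Run:
```python
from h import *
f=viewer.grab_frame('wrist'); save(f,'w8',None,1.4)
f=viewer.grab_frame('side'); save(f,'s8',(120,120,280,210),2.6)
s=st()
print(s['width'],s['force'],s['eef_pos'],s['ee_rot'],s['t'],s['q'])
```

```text
0.06483624592695171 [ 0.7423321  -0.72760899 -1.4219947 ] [ 0.53095051 -0.0317548   0.02007335] [-3.14128358e+00  1.39078958e-04  1.57122444e+00] 13.25 [ 3.09200612e-01  3.14355934e-01 -5.23370375e-01  5.76306786e-05
 -7.33406737e-01 -1.87961167e+00]
```

View pics/w8.png

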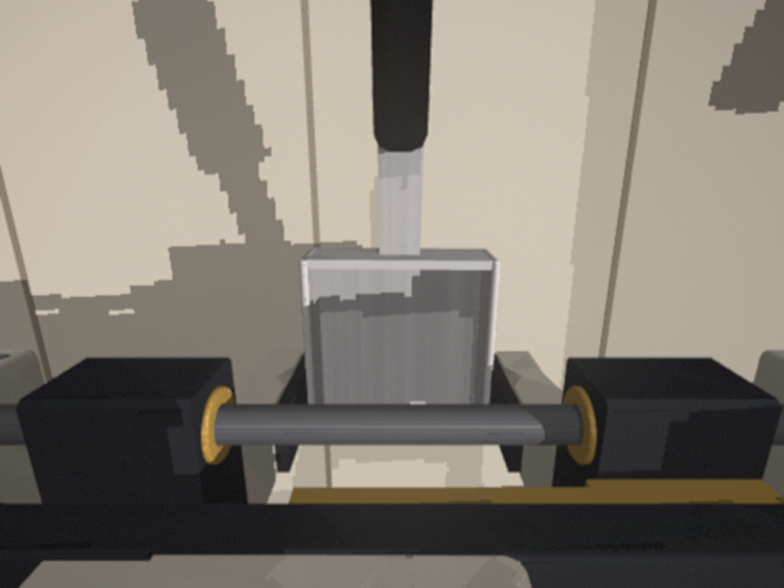

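View pics/s8.png

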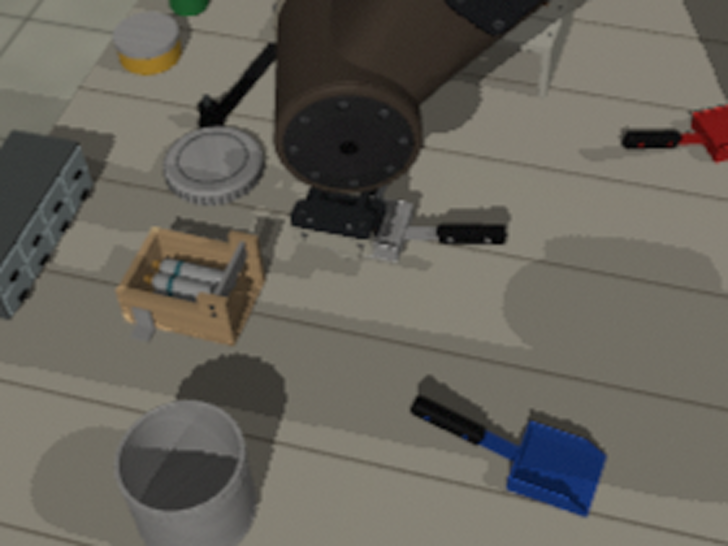

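Request:
apply_moves(deltas="0 0 1.5 0; 0 0 1.5 0; 0 0 0.9 0; 0 0 0.2 0; 0 0 0 0; 0 0 0 0")

```text
t: 14.0
eef_pos: [0.5314, -0.0311, -0.0206]
ee_rot: [3.141, -0.0, 1.57]
force: [-0.5, 0.3, -0.6]
width: 0.0649
```

Request:
apply_moves(deltas="0 0 0 0; 0 0 0 0; 0 0 0 0; 0 0 -2 0; 0 0 -4 0; 0 -4 -4 0; 0 -4 -4 0; 0 -4 -4 0; 0 0 0 0", gripper=-1)

```text
t: 15.12
eef_pos: [0.4109, -0.0307, 0.1627]
ee_rot: [3.134, -0.003, 1.571]
force: [0.5, -0.4, -1.2]
width: 0.0874
```

Run:
```python
from h import *
f=viewer.grab_frame('wrist'); save(f,'w9',None,1.4)
s=st()
print(s['width'],s['force'],s['eef_pos'],s['ee_rot'],s['t'],s['q'])
f=viewer.grab_frame('top'); save(f,'t9',(120,80,240,200),3.2)
```

```text
0.08749218980280547 [ 1.03364956  0.61735439 -1.0116369 ] [ 0.41133985 -0.03061676  0.1611392 ] [ 3.13660080e+00 -2.21706713e-03  1.57038212e+00] 15.175 [ 4.09283748e-01 -6.41937522e-02 -5.87488807e-01 -5.22923854e-05
 -1.04203942e+00 -1.98047356e+00]
```

View pics/w9.png

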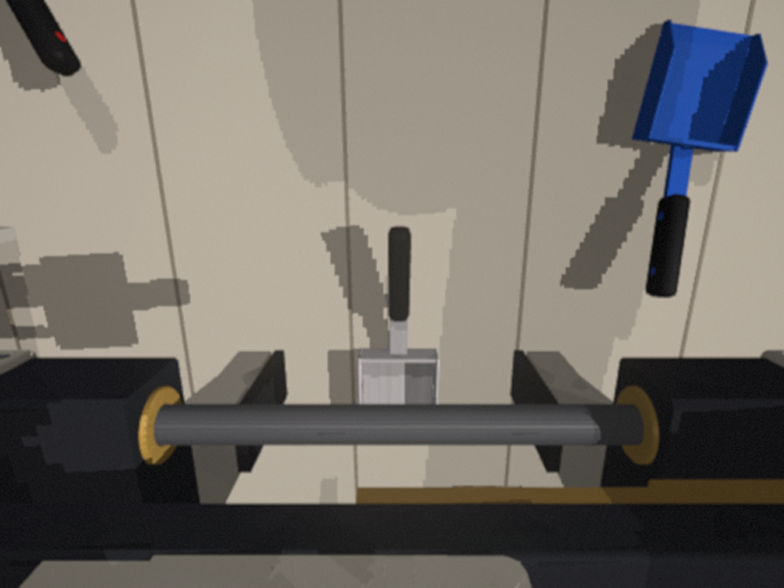

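View pics/t9.png

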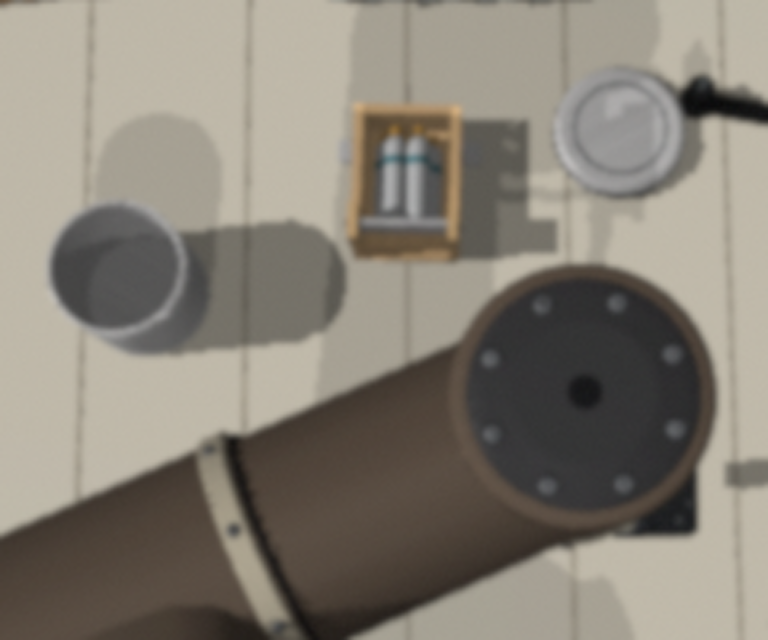

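Run:
```python
from h import *
f=viewer.grab_frame('wrist')
print('grip back/front',uv2w(f,np.array([[399.5,228],[399.5,318]])/1.4,0.045), 'pan back rim',uv2w(f,np.array([[359,352],[438,352]])/1.4,0.022))
plan([0.70,0.07,0.20],np.pi/2,step=5)
for n in ['top','side']:
    f=viewer.grab_frame(n)
    r=viewer.silhouettes(n,'tin')
    print(n,[(x['conf'],x['extent']) for x in r])
```

```text
grip back/front [[ 0.37522229 -0.02950725  0.045     ]
 [ 0.43932711 -0.02956603  0.045     ]] pan back rim [[ 0.47576783 -0.06133911  0.022     ]
 [ 0.47593038  0.00079436  0.022     ]]
n 7 dyaw 0.001
1.45 4.12 -0.58 -0; 1.45 4.12 -0.58 -0; 1.45 4.12 -0.58 -0; 1.44 4.13 -0.58 -0; 1.44 4.13 -0.58 -0; 1.44 4.13 -0.58 -0; 1.44 4.13 -0.58 -0
top [(0.66, [130.9, 143.3, 51.1, 46.5])]
side [(0.68, [245.1, 205.9, 70.2, 23.3]), (0.64, [165.1, 273.0, 52.3, 65.5]), (0.53, [199.5, 136.4, 27.9, 34.3])]
```

Request:
apply_moves(deltas="1.5 4.1 -0.6 0; 1.5 4.1 -0.6 0; 1.5 4.1 -0.6 0; 1.4 4.1 -0.6 0; 1.4 4.1 -0.6 0; 1.4 4.1 -0.6 0; 1.4 4.1 -0.6 0; 0 0 0 0; 0 0 0 0")

```text
t: 16.6
eef_pos: [0.6978, 0.0694, 0.199]
ee_rot: [-3.138, 0.001, 1.569]
force: [-0.1, 0.1, 0.6]
width: 0.0882
```

Run:
```python
from h import *
f=viewer.grab_frame('wrist'); save(f,'w10',None,1.4)
s=st()
print(s['width'],s['force'],s['eef_pos'],s['ee_rot'],s['t'],s['q'])
np.save('w10.npy',f['cam_to_world'])
for q in ['box','strike_bar','cartridge1']:
    for r in viewer.silhouettes('wrist',q): print(q,r['conf'],r['extent'])
```

```text
0.0877632813460851 [-0.17977796 -0.61454516  0.14666994] [0.69756233 0.06921841 0.1997641 ] [-3.13923838e+00  7.91994303e-04  1.56927090e+00] 16.65 [ 3.75974103e-01  4.01970242e-01  8.08667365e-02 -1.38523452e-04
 -1.25217326e+00 -1.94825323e+00]
box 0.61 [234.8, 119.5, 101.8, 120.1]
box 0.35 [431.6, 11.0, 126.5, 144.9]
strike_bar 0.72 [247.4, 131.2, 77.4, 13.4]
cartridge1 0.9 [297.2, 143.5, 10.2, 73.2]
cartridge1 0.89 [266.1, 145.2, 18.6, 74.0]
cartridge1 0.66 [280.8, 142.6, 6.5, 74.5]
cartridge1 0.65 [284.3, 146.5, 16.4, 74.3]
cartridge1 0.63 [258.1, 140.9, 15.4, 72.5]
```

View pics/w10.png

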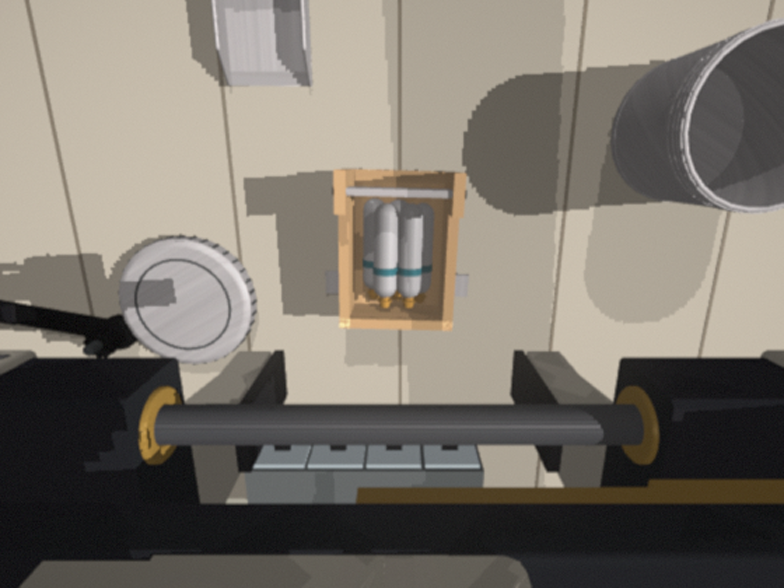

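Run:
```python
from h import *
f=viewer.grab_frame('wrist'); save(f,'w10c',(225,110,120,130),4.6)
save(f,'w10d',(140,0,120,75),6)
```

```text
(no output)
```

View pics/w10c.png

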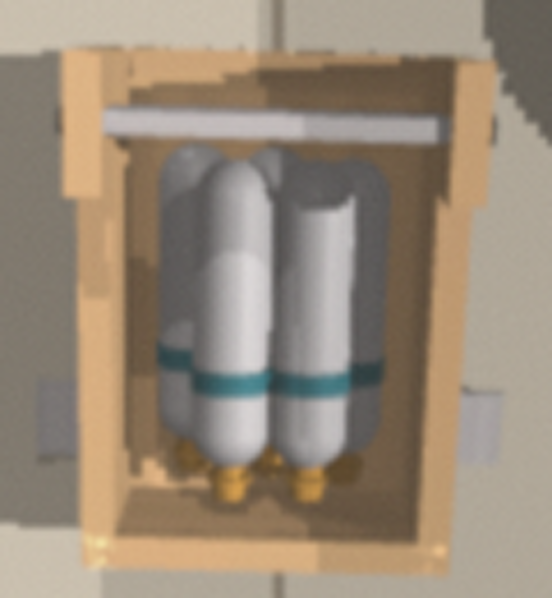

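View pics/w10d.png

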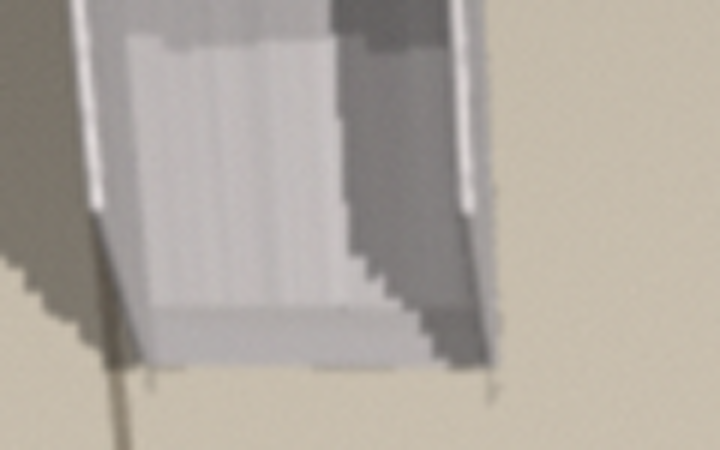

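Run:
```python
from h import *
f=viewer.grab_frame('wrist')
def c(L,z,o=(225,110),s=4.6): return uv2w(f,np.array(L,float)/s+o,z)
b=c([[103,122],[440,130]],.069); print('bar',b,'yaw',np.degrees(np.arctan2(-(b[1]-b[0])[0],(b[1]-b[0])[1])))
print('mouth outer/inner',c([[62,50],[103,50],[455,60],[497,62]],.072))
print('mouthwall end', c([[62,197],[490,205]],.072))
b=c([[85,572],[448,575]],.05);print('back outer',b)
print('back inner',c([[122,537],[418,543]],.05))
print('cart tops L,R: bottom,neck',c([[233,165],[232,500],[322,175],[310,500]],.008+.0095+.0165+.003))
print('floor carts', c([[190,150],[190,470],[372,165],[362,475]],.0175))
print('nose',c([[150,368],[493,368]],0,(140,0),6), 'rim front', c([[97,210],[467,212]],.022,(140,0),6))
```

```text
bar [[0.6382531  0.03367459 0.069     ]
 [0.64007164 0.10502088 0.069     ]] yaw -1.4600905388731997
mouth outer/inner [[0.62354847 0.02605694 0.072     ]
 [0.62356784 0.03453052 0.072     ]
 [0.6257259  0.10736287 0.072     ]
 [0.62614511 0.11608028 0.072     ]]
mouthwall end [[0.65359423 0.02473968 0.072     ]
 [0.65549539 0.11581214 0.072     ]]
back outer [[0.7469643  0.02327674 0.05      ]
 [0.7479831  0.11235008 0.05      ]]
back inner [[0.73789747 0.03264266 0.05      ]
 [0.73963389 0.10476678 0.05      ]]
cart tops L,R: bottom,neck [[0.65007906 0.06023889 0.037     ]
 [0.73270517 0.0591426  0.037     ]
 [0.65243975 0.08114581 0.037     ]
 [0.73275543 0.07871752 0.037     ]]
floor carts [[0.64813135 0.04913991 0.0175    ]
 [0.73068737 0.04759753 0.0175    ]
 [0.65187927 0.0941647  0.0175    ]
 [0.73217907 0.09290152 0.0175    ]]
nose [[ 0.56084508 -0.06259091  0.        ]
 [ 0.56098061  0.00084182  0.        ]] rim front [[ 0.53947284 -0.06142923  0.022     ]
 [ 0.53990958  0.00172102  0.022     ]]
```

Run:
```python
from h import *
plan([0.4104,-0.0303,0.06],np.pi/2,step=5.5)
```

```text
n 7 dyaw 0.001
-1.43 -4.11 2.02 -0; -1.43 -4.11 2.02 -0; -1.43 -4.11 2.02 -0; -1.43 -4.11 2.02 -0; -1.43 -4.11 2.02 -0; -1.43 -4.11 2.02 -0; -1.43 -4.11 2.02 -0
```

Request:
apply_moves(deltas="-1.4 -4.1 2 0; -1.4 -4.1 2 0; -1.4 -4.1 2 0; -1.4 -4.1 2 0; -1.4 -4.1 2 0; -1.5 -4.1 2 0; -1.5 -4.1 2 0; 0 0 0 0; 0 0 0 0")

```text
t: 18.02
eef_pos: [0.412, -0.0298, 0.0622]
ee_rot: [3.139, -0.001, 1.57]
force: [0.4, -0.1, -0.9]
width: 0.0876
```

Run:
```python
from h import *
f=viewer.grab_frame('wrist'); save(f,'w11',None,1.4)
s=st()
print(s['force'],s['eef_pos'],s['ee_rot'],s['t'])
plan([0.4104,-0.0303,-0.016],np.pi/2,step=2)
```

```text
[0.15453656 0.37537766 0.44034704] [ 0.41245795 -0.02955474  0.06218221] [ 3.13923877e+00 -6.42431314e-04  1.57004853e+00] 18.075
n 4 dyaw 0.001
-0.02 -0.06 1.95 -0; -0.02 -0.06 1.95 -0; -0.02 -0.06 1.95 -0; -0.02 -0.06 1.95 -0
```

View pics/w11.png

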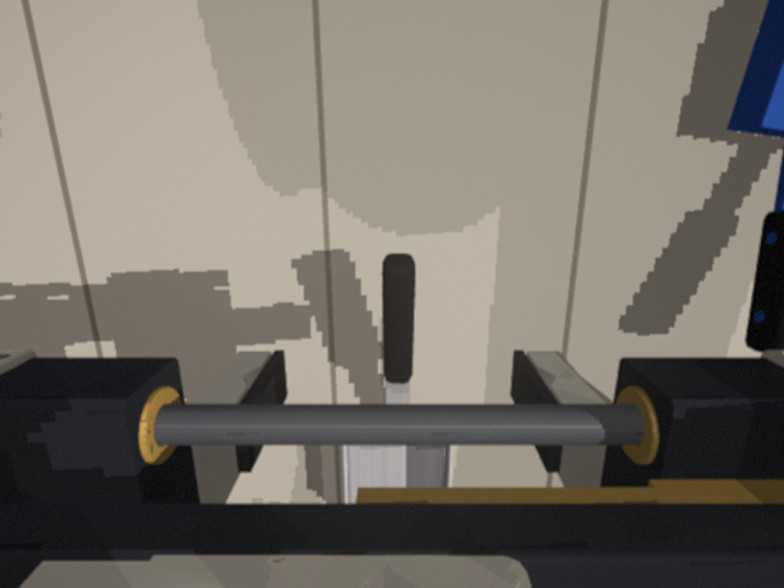

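Request:
apply_moves(deltas="0 -0.1 1.9 0; 0 -0.1 1.9 0; 0 0 1.9 0; 0 0 1.9 0; 0 0 0.2 0; 0 0 0 0")

```text
t: 18.82
eef_pos: [0.4099, -0.0298, -0.0164]
ee_rot: [3.141, 0.0, 1.57]
force: [0.2, -0.0, 1.2]
width: 0.0876
```

Run:
```python
from h import *
f=viewer.grab_frame('wrist'); save(f,'w12',None,1.4)
s=st()
print(s['force'],s['eef_pos'],s['ee_rot'],s['t'])
f=viewer.grab_frame('side'); save(f,'s12',(220,120,120,100),6)
```

```text
[-0.20077232 -0.07400351 -0.72743864] [ 0.40989533 -0.02972508 -0.01615691] [ 3.14064999e+00 -2.65028899e-04  1.56984581e+00] 18.875
```

View pics/w12.png

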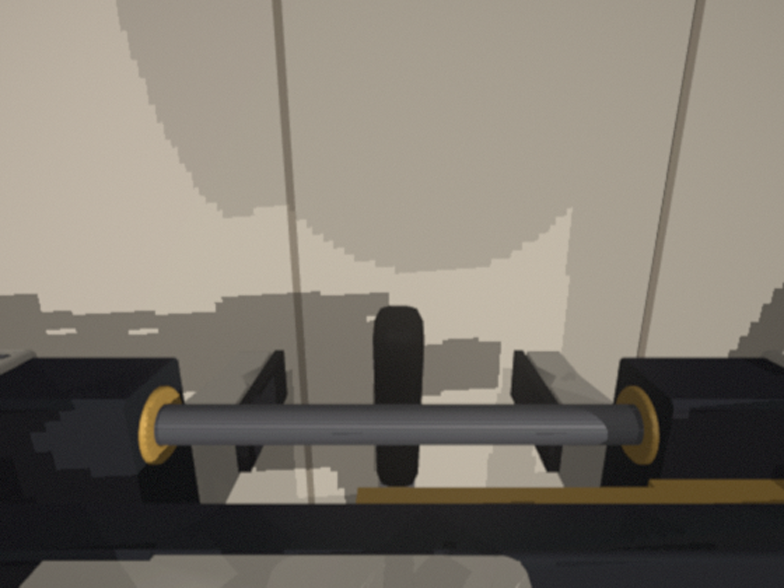

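View pics/s12.png

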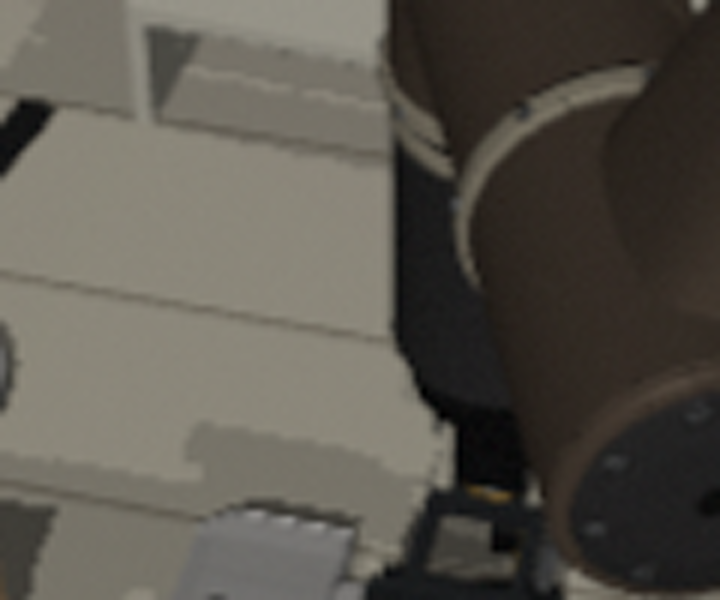

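Request:
apply_moves(deltas="0 0 0 0; 0 0 0 0; 0 0 0 0; 0 0 0 0; 0 0 0 0; 0 0 0 0; 0 0 0 0; 0 0 0 0; 0 0 0 0", gripper=1, squeeze=60)

```text
t: 20.05
eef_pos: [0.409, -0.0301, -0.0168]
ee_rot: [-3.142, 0.0, 1.57]
force: [0.8, -0.2, -0.6]
width: 0.0155
```

Request:
apply_moves(deltas="0 0 -1 0; 0 0 -1 0; 0 0 0 0; 0 0 0 0")

```text
t: 20.55
eef_pos: [0.409, -0.03, 0.0034]
ee_rot: [3.141, -0.0, 1.57]
force: [-0.5, -1.1, -1.5]
width: 0.0156
```

Run:
```python
from h import *
s=st()
print(s['force'],s['eef_pos'],s['ee_rot'],s['t'],s['width'])
f=viewer.grab_frame('side'); save(f,'s13',(190,150,180,120),4)
# box centerline at mouth; rotate to yaw -0.024
o=np.array([0.6768,0.0696]); yb=-0.024; ax=np.array([np.cos(yb),np.sin(yb)])
for bx in (-110,-80,-52,14): # scoop origin at box x
    g=o+ax*(bx/1000-0.112); print(bx,g)
g=o+ax*(-0.10-0.112)
plan([g[0],g[1],0.012],np.pi/2+yb,step=3)
```

```text
[-0.52051727 -1.096092   -1.48001861] [ 0.4090461  -0.02999834  0.00342492] [ 3.14110045e+00 -3.03041344e-04  1.56951357e+00] 20.55 0.01556014231681417
-110 [0.45486393 0.07492749]
-80 [0.48485529 0.07420756]
-52 [0.51284723 0.07353562]
14 [0.57882822 0.07195177]
n 4 dyaw -0.023
2.62 1.4 -0.22 0.006; 2.63 1.38 -0.22 0.006; 2.64 1.37 -0.22 0.006; 2.64 1.35 -0.22 0.006
```

View pics/s13.png

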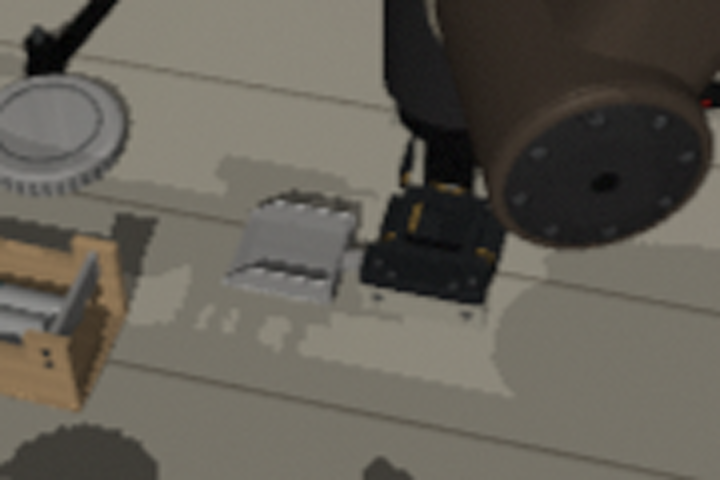

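Request:
apply_moves(deltas="2.6 1.3 0 0.006; 2.6 1.3 0 0.006; 2.6 1.3 0 0.006; 2.7 1.2 0 0.006; 0 0 0 0; 0 0 0 0")

```text
t: 21.35
eef_pos: [0.4603, 0.0739, 0.0027]
ee_rot: [-3.14, 0.001, 1.546]
force: [-1.1, -1.0, -1.6]
width: 0.0157
```

Run:
```python
from h import *
s=st()
print(s['force'],s['eef_pos'],s['ee_rot'],s['t'],s['width'])
f=viewer.grab_frame('side'); save(f,'s14',(140,180,160,120),5)
f=viewer.grab_frame('top'); save(f,'t14',(200,90,100,120),5)
f=viewer.grab_frame('wrist'); save(f,'w14',None,1.4)
```

```text
[-1.06707903 -0.99343103 -1.55768902] [0.46026258 0.07393117 0.00273378] [-3.14016778e+00  7.40303240e-04  1.54566849e+00] 21.35 0.01565745055426257
```

View pics/s14.png

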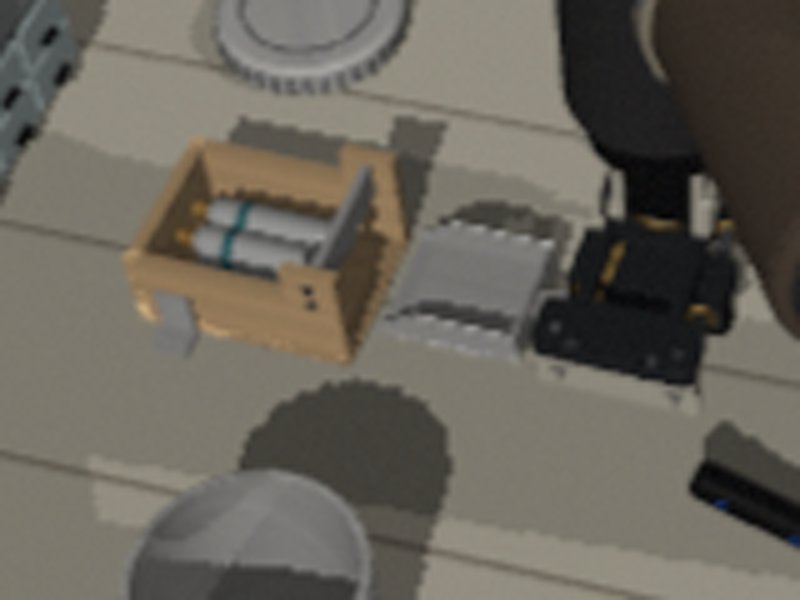

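View pics/t14.png

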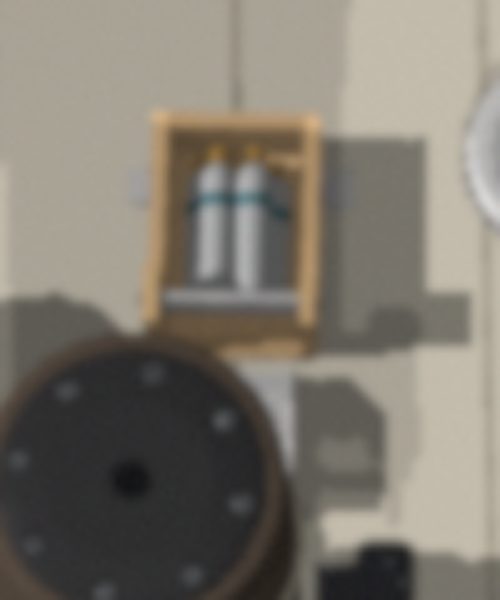

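View pics/w14.png

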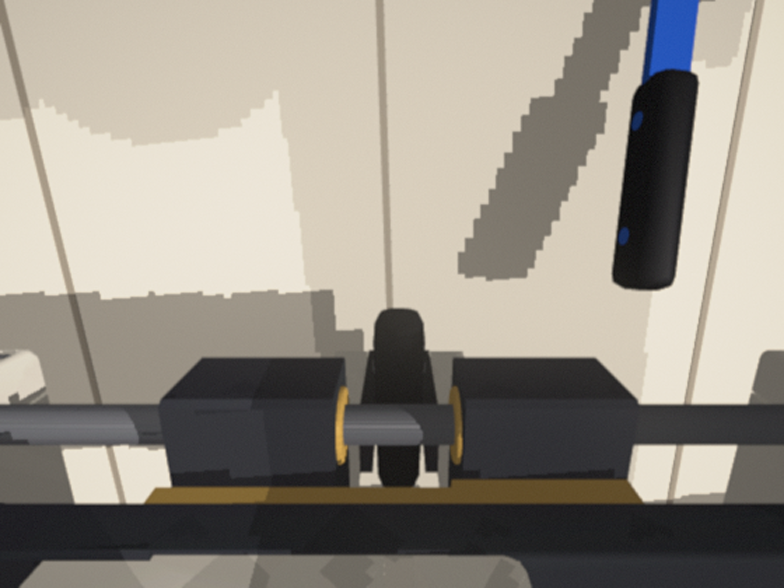

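Run:
```python
from h import *
f=viewer.grab_frame('top')
o=np.array([0.6768,0.0696]); yb=-0.0247; ax=np.array([np.cos(yb),np.sin(yb)]); ay=np.array([-ax[1],ax[0]])
so=np.array([0.4603,0.0739])+ax*0.1134
zs=0.0027+0.0166
def P(c,x,y,z): return [*(c+ax*x+ay*y),z]
pts=[P(so,.02,-.0325,zs+.022),P(so,-.02,-.0325,zs+.022),P(so,.0385,-.0325,zs)]
print('pan pred',(w2uv(f,pts)-[200,90])*5)
pts=[P(o,-.052,-.037,.072),P(o,-.052,.037,.072),P(o,.07,-.045,.05),P(o,.07,.045,.05),P(o,-.0375,-.037,.069),P(o,-.0375,.037,.069),P(o,-.052,0,.008)]
print('box pred',(w2uv(f,pts)-[200,90])*5)
f=viewer.grab_frame('side')
pts=[P(so,.0385,.0325,zs),P(so,.0385,-.0325,zs),P(so,-.0385,.0325,zs+.022),P(so,-.0385,-.0325,zs+.022),P(so,-.0385,.0325,zs)]
print('side pan',(w2uv(f,pts)-[140,180])*5)
pts=[P(o,-.052,.045,0),P(o,-.052,-.045,.072),P(o,.07,.045,.05),P(o,.07,-.045,.05)]
print('side box',(w2uv(f,pts)-[140,180])*5)
```

```text
pan pred [[287.94503162 392.42112886]
 [286.51714792 465.98965809]
 [289.97246591 368.96475275]]
box pred [[293.68260231 319.88545232]
 [151.4591021  317.56677924]
 [314.02758254 111.04290595]
 [146.94628658 108.14647883]
 [294.37999747 294.47834635]
 [152.80249608 292.15244485]
 [230.36711689 350.79589425]]
side pan [[373.07533242 331.88108633]
 [416.3346194  238.21125092]
 [508.7496488  339.0204337 ]
 [548.2516902  242.56350049]
 [511.76195263 363.7667883 ]]
side box [[345.81080564 368.21501079]
 [391.24287119 155.44785838]
 [115.67847648 262.37379976]
 [187.63525532 137.01460746]]
```

Run:
```python
from h import *
f=viewer.grab_frame('side'); save(f,'s15',(205,210,60,50),13)
```

```text
(no output)
```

View pics/s15.png

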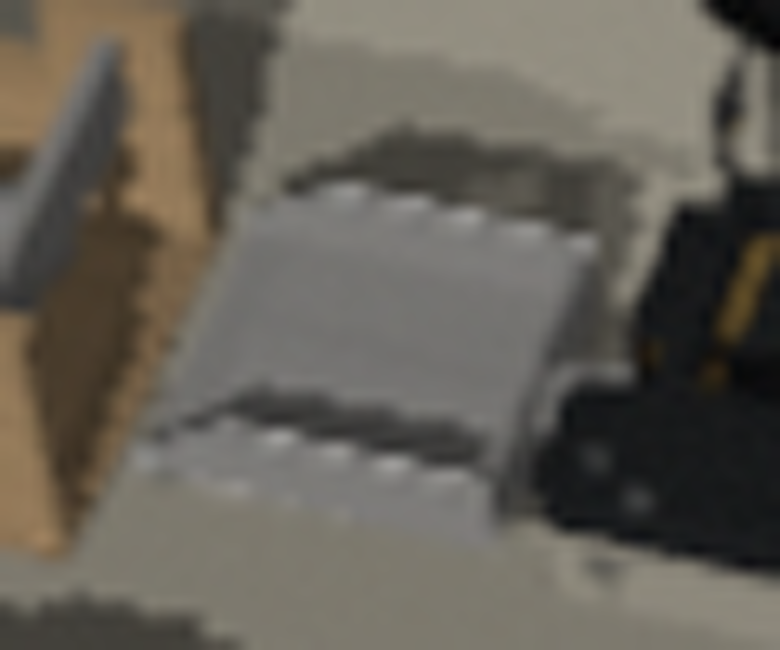

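Request:
apply_moves(deltas="0.08 0 0.5 0; 0 0 0.5 0; 0 0 0 0; 0 1 0 0; 0 1 0 0; 0 1 0 0; 0 0 0 0; 0 0 0 0")

```text
t: 22.65
eef_pos: [0.4908, 0.0742, -0.0069]
ee_rot: [-3.141, 0.0, 1.545]
force: [0.2, 0.1, -0.6]
width: 0.0158
```

Run:
```python
from h import *
s=st()
print(s['force'],s['eef_pos'],s['ee_rot'],s['t'],s['width'])
f=viewer.grab_frame('side'); save(f,'s16',(160,200,100,70),8)
```

```text
[ 0.2013041   0.12908722 -0.58037251] [ 0.49080427  0.07424246 -0.00692605] [-3.14101718e+00  2.00804466e-04  1.54511438e+00] 22.65 0.01582137781301174
```

View pics/s16.png

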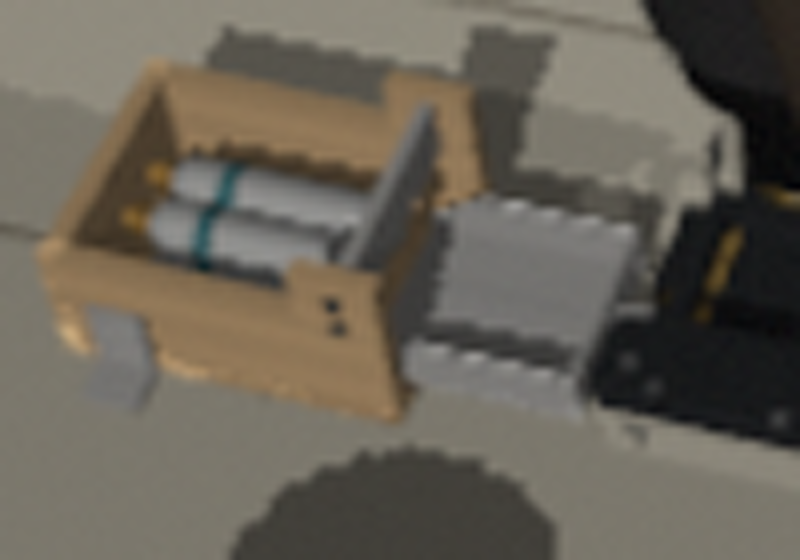

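Request:
apply_moves(deltas="0 0 0.15 0; 0 0 0.05 0; 0 0 0 0")

```text
t: 23.08
eef_pos: [0.491, 0.0745, -0.0087]
ee_rot: [-3.142, -0.0, 1.546]
force: [-0.4, 0.5, -1.3]
width: 0.0153
```

Request:
apply_moves(deltas="0 0.5 0 0; 0 1 0 0; 0 1 0 0; 0 0.5 0 0; 0 0 0 0")

```text
t: 23.7
eef_pos: [0.522, 0.0737, -0.0088]
ee_rot: [3.141, -0.0, 1.545]
force: [1.0, -0.7, -1.0]
width: 0.0154
```

Request:
apply_moves(deltas="0 0 0.05 0; 0 1 0 0; 0 1 0 0; 0 1 0 0; 0 0 0 0")

```text
t: 24.32
eef_pos: [0.5504, 0.0725, -0.0091]
ee_rot: [-3.14, 0.001, 1.545]
force: [-4.2, -1.9, 5.9]
width: 0.0155
```

Run:
```python
from h import *
s=st()
print(s['force'],s['eef_pos'],s['ee_rot'],s['t'],s['width'])
f=viewer.grab_frame('side'); save(f,'s17',(150,195,100,70),8)
f=viewer.grab_frame('top'); save(f,'t17',(205,95,80,70),8)
```

```text
[-4.23530923 -1.94841111  5.93192256] [ 0.55037674  0.07247538 -0.00906384] [-3.13983405e+00  8.21171293e-04  1.54546472e+00] 24.325 0.015486850104428034
```

View pics/s17.png

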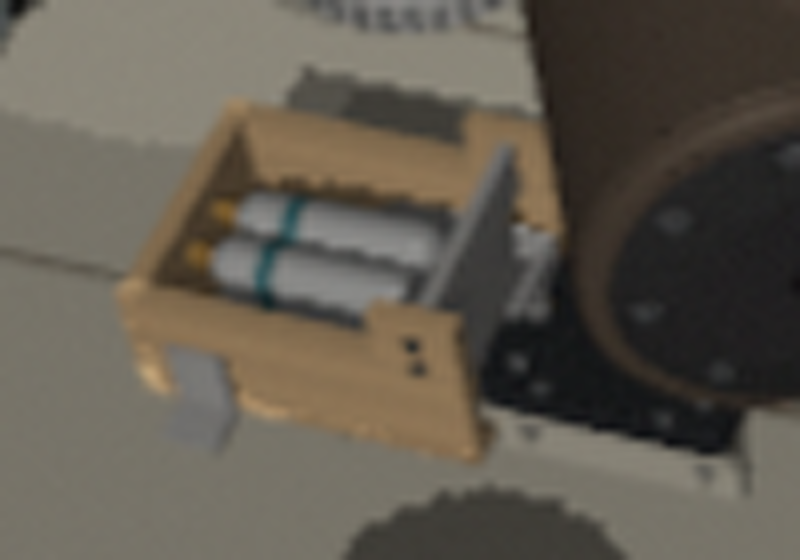

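View pics/t17.png

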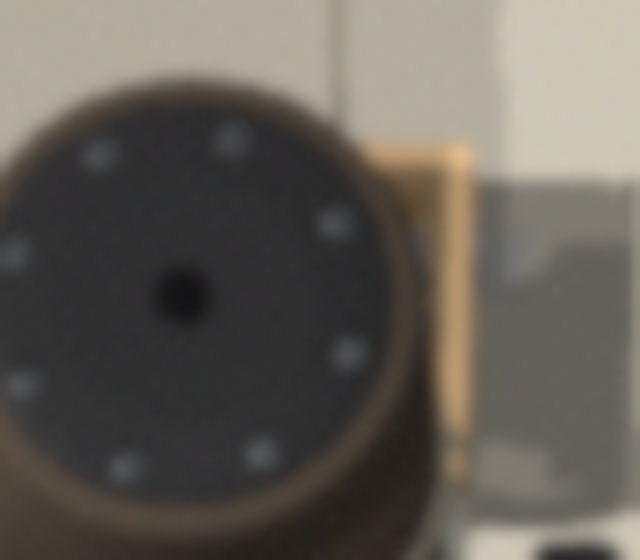

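Request:
apply_moves(deltas="0 0.7 -0.05 0; 0 0.7 0 0; 0 0.6 0 0; 0 0 0 0")

```text
t: 24.92
eef_pos: [0.5693, 0.0718, -0.0087]
ee_rot: [-3.138, 0.001, 1.545]
force: [-7.3, -1.3, 6.7]
width: 0.0159
```

Run:
```python
from h import *
s=st()
print(s['force'],s['eef_pos'],s['ee_rot'],s['t'],s['width'])
f=viewer.grab_frame('side'); save(f,'s18',(150,195,100,70),8)
```

```text
[-7.2857267  -1.25942134  6.65013818] [ 0.56927288  0.07181871 -0.00873556] [-3.13849061e+00  1.04912896e-03  1.54530665e+00] 24.925 0.015931701194020795
```

View pics/s18.png

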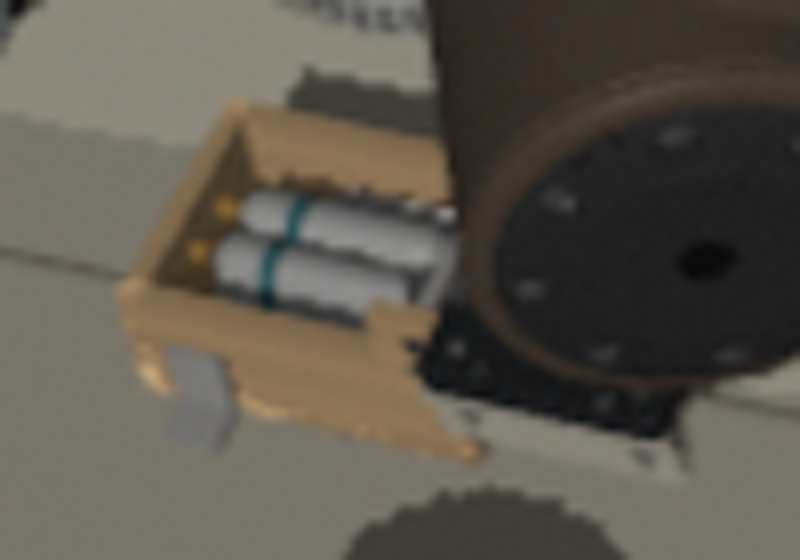

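Request:
apply_moves(deltas="0 0.4 0 0; 0 0.3 0 0; 0 0 0 0")

```text
t: 25.35
eef_pos: [0.5754, 0.0714, -0.0088]
ee_rot: [-3.137, 0.002, 1.545]
force: [-10.2, -1.3, 8.3]
width: 0.0157
```

Request:
apply_moves(deltas="0 0.2 0 0; 0 0 0 0")

```text
t: 25.6
eef_pos: [0.5769, 0.0713, -0.0088]
ee_rot: [-3.136, 0.002, 1.545]
force: [-11.8, -0.9, 11.3]
width: 0.0155
```

Run:
```python
from h import *
s=st()
print(s['force'],s['eef_pos'],s['ee_rot'],s['t'],s['width'])
f=viewer.grab_frame('side'); save(f,'s19',(150,195,80,60),9)
```

```text
[-11.76671768  -0.86246571  11.29800936] [ 0.57693878  0.07128567 -0.00881463] [-3.13647976e+00  1.67252577e-03  1.54523935e+00] 25.6 0.015535942804777407
```

View pics/s19.png

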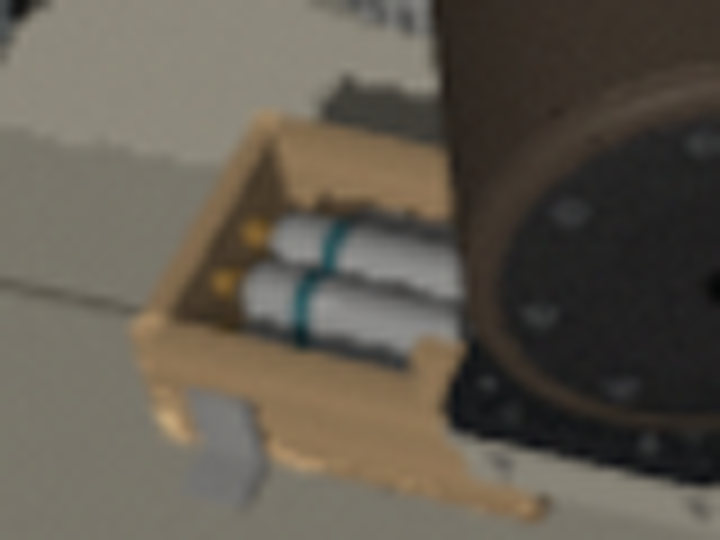

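Request:
apply_moves(deltas="0 0.15 -0.02 0; 0 0 0 0")

```text
t: 25.9
eef_pos: [0.577, 0.0711, -0.0088]
ee_rot: [-3.134, 0.002, 1.545]
force: [-16.1, 2.0, 14.3]
width: 0.0157
```

Request:
apply_moves(deltas="0 -0.2 0 0; 0 0 -0.3 0; 0 0 -0.3 0; 0 0 -0.3 0; 0 0 0 0")

```text
t: 26.52
eef_pos: [0.5786, 0.0719, 0.0001]
ee_rot: [-3.14, 0.001, 1.545]
force: [-5.3, -0.2, -4.3]
width: 0.0156
```

Run:
```python
from h import *
s=st()
print(s['force'],s['moment'],s['eef_pos'],s['ee_rot'],s['t'],s['width'])
f=viewer.grab_frame('side'); save(f,'s20',(150,195,80,60),9)
```

```text
[-5.30792333 -0.20857351 -4.31451818] [-0.1882696   2.38895519 -0.12720156] [5.78592530e-01 7.18701951e-02 8.66081096e-05] [-3.13969627e+00  5.81894932e-04  1.54506976e+00] 26.525 0.015633577252072952
```

View pics/s20.png

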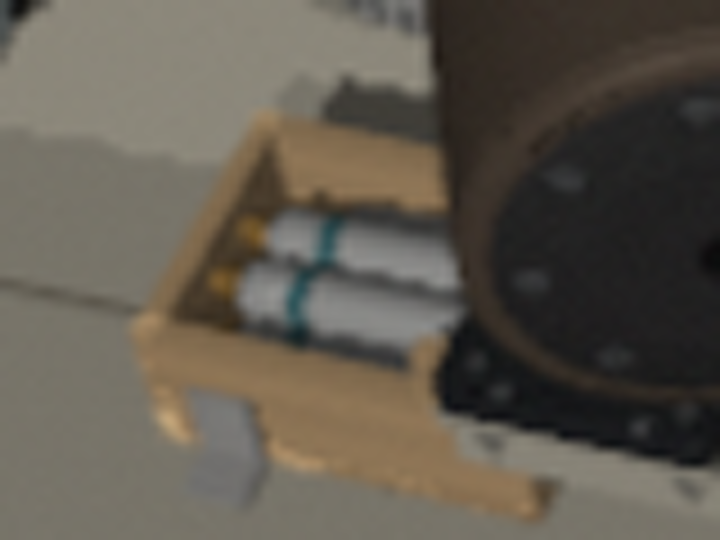

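Request:
apply_moves(deltas="0 -0.2 -0.1 0; 0 0 -0.2 0; 0 0 0 0; 0 0 0 0")

```text
t: 27.08
eef_pos: [0.5783, 0.0726, 0.0038]
ee_rot: [3.14, -0.0, 1.546]
force: [-1.0, -0.2, -3.7]
width: 0.0157
```

Run:
```python
from h import *
s=st()
print(s['force'],s['moment'],s['eef_pos'],s['ee_rot'],s['t'],s['width'])
f=viewer.grab_frame('side'); save(f,'s21',(150,195,80,60),9)
f=viewer.grab_frame('wrist'); save(f,'w21',None,1.4)
```

```text
[-1.01333269 -0.22062705 -3.71876745] [0.14368285 0.42531817 0.04081598] [0.57833263 0.07259357 0.00381305] [ 3.14024038e+00 -4.93409666e-04  1.54586184e+00] 27.075 0.015683187590221543
```

View pics/s21.png

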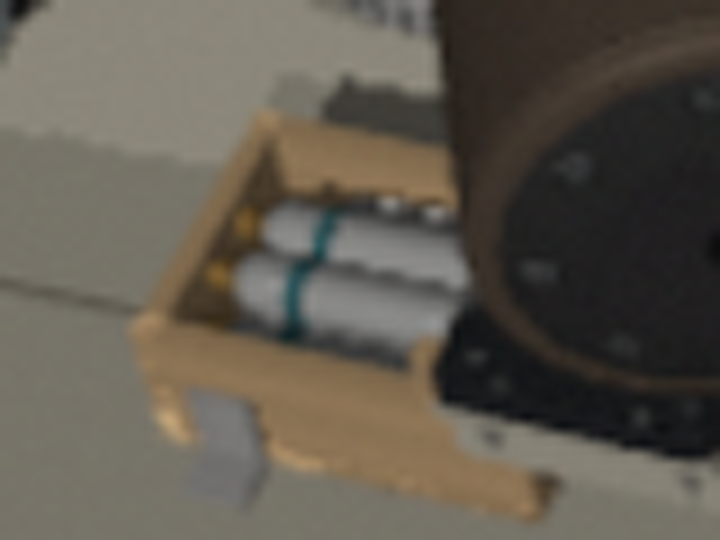

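View pics/w21.png

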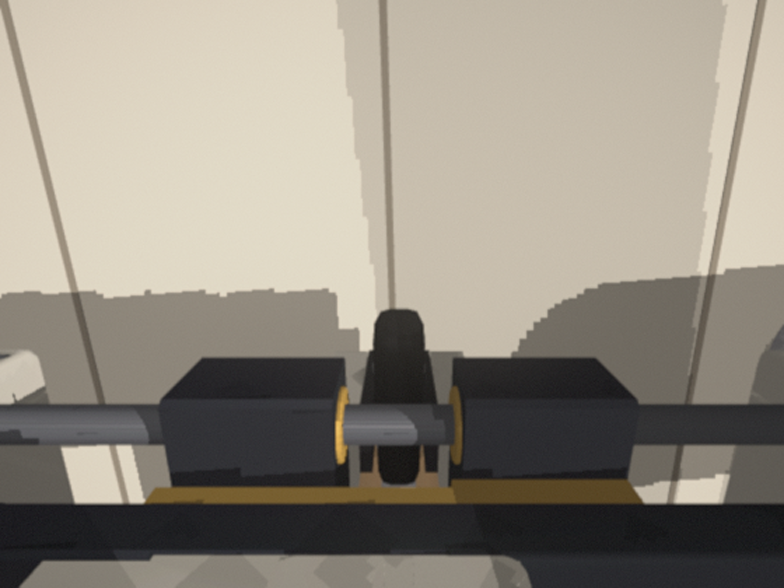

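Request:
apply_moves(deltas="0 -0.5 0 0; 0 -0.6 0 0; 0 -0.6 0 0; 0 -0.6 0 0; 0 0 0 0")

```text
t: 27.8
eef_pos: [0.554, 0.0729, 0.0036]
ee_rot: [-3.141, 0.0, 1.546]
force: [-0.5, 0.1, -3.0]
width: 0.0156
```

Run:
```python
from h import *
s=st()
print(s['force'],s['moment'],s['eef_pos'],s['ee_rot'],s['t'],s['width'])
f=viewer.grab_frame('side'); save(f,'s22',(150,195,100,70),8)
```

```text
[-0.54430695  0.09834044 -2.99793055] [ 0.04163014  0.19950779 -0.01693638] [0.55403726 0.07288412 0.00357048] [-3.14142428e+00  2.42398213e-05  1.54586277e+00] 27.8 0.015573160560973957
```

View pics/s22.png

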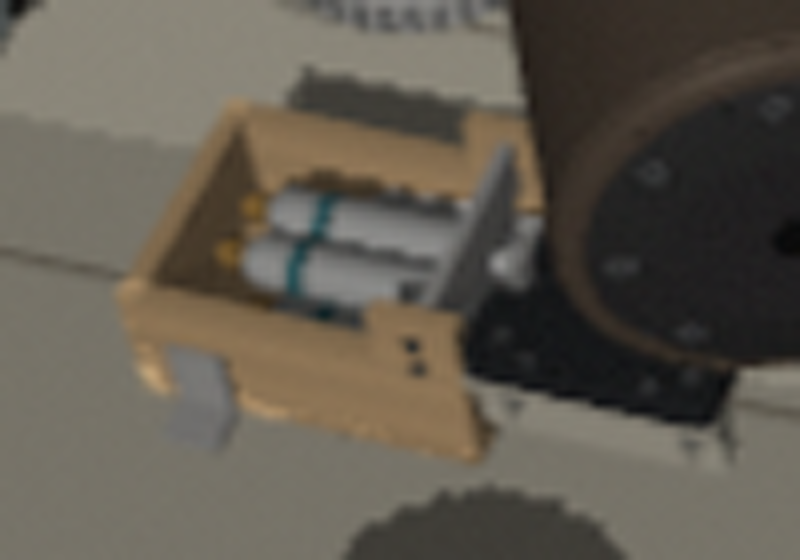

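Request:
apply_moves(deltas="0 -0.7 0 0; 0 -0.8 0 0; 0 -0.8 0 0; 0 -0.8 0 0; 0 0 0 0")

```text
t: 28.48
eef_pos: [0.5227, 0.0736, 0.0035]
ee_rot: [-3.141, 0.0, 1.546]
force: [0.0, -0.5, -2.5]
width: 0.0155
```

Run:
```python
from h import *
s=st()
print(s['force'],s['moment'],s['eef_pos'],s['ee_rot'],s['t'],s['width'])
f=viewer.grab_frame('side'); save(f,'s23',(150,195,100,70),8)
```

```text
[ 0.00882137 -0.52089325 -2.4865188 ] [ 0.04299689  0.20876592 -0.01564966] [0.52273247 0.07357271 0.00353891] [-3.14111028e+00  1.20898368e-04  1.54591183e+00] 28.475 0.0155032209161828
```

View pics/s23.png

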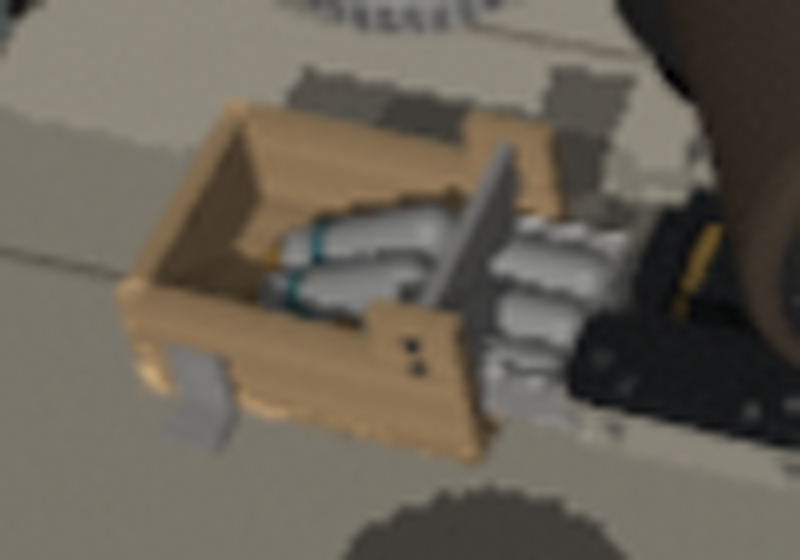

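Request:
apply_moves(deltas="0 -0.8 0 0; 0 -0.8 0 0; 0 -0.8 0 0; 0 -0.8 0 0; 0 -0.8 0 0; 0 0 0 0")

```text
t: 29.28
eef_pos: [0.4829, 0.0746, 0.0035]
ee_rot: [-3.141, 0.0, 1.546]
force: [-1.3, -0.6, -2.6]
width: 0.0159
```

Run:
```python
from h import *
s=st()
print(s['force'],s['moment'],s['eef_pos'],s['ee_rot'],s['t'],s['width'])
f=viewer.grab_frame('side'); save(f,'s24',(150,195,100,70),8)
```

```text
[-1.25321534 -0.62793754 -2.60825264] [-0.01126054  0.12728539  0.02506131] [0.48292452 0.07461371 0.0035482 ] [-3.14137211e+00  5.42135548e-05  1.54594142e+00] 29.275 0.015901004393204334
```

View pics/s24.png

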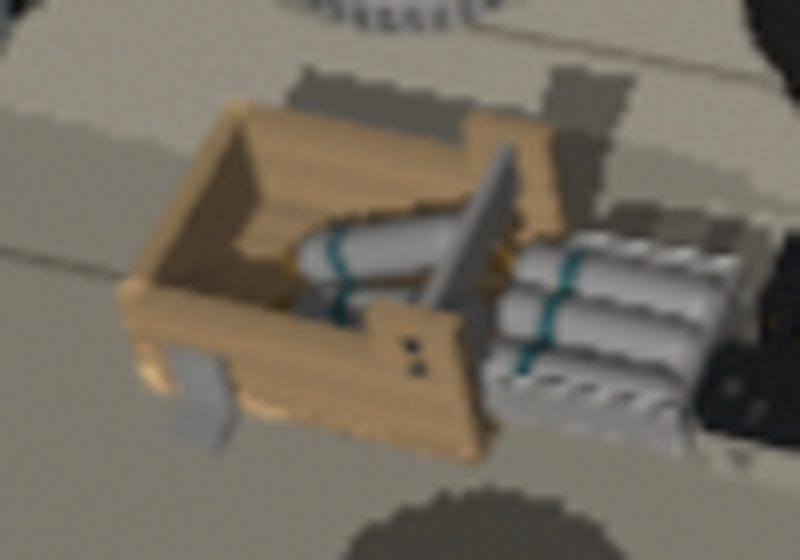

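Request:
apply_moves(deltas="0 -0.8 0 0; 0 -0.8 0 0; 0 -0.8 0 0; 0 -0.8 0 0; 0 0 0 0; 0 0 0 0")

```text
t: 30.08
eef_pos: [0.4519, 0.0757, 0.0036]
ee_rot: [3.141, -0.0, 1.546]
force: [0.6, -0.6, -2.9]
width: 0.0158
```

Run:
```python
from h import *
s=st()
print(s['force'],s['moment'],s['eef_pos'],s['ee_rot'],s['t'],s['width'])
f=viewer.grab_frame('side'); save(f,'s25',(140,190,140,160),4.5)
r=viewer.silhouettes('side','tin'); print([(x['conf'],x['extent']) for x in r])
f=viewer.grab_frame('top'); save(f,'t25',(110,90,190,150),4)
r=viewer.silhouettes('top','tin'); print([(x['conf'],x['extent']) for x in r])
```

```text
[ 0.6227467  -0.55471974 -2.85710419] [ 0.06015848  0.18652507 -0.0449344 ] [0.45190077 0.07568064 0.00361552] [ 3.14113441e+00 -2.04724434e-04  1.54600140e+00] 30.075 0.015779995783409818
[(0.82, [164.7, 272.9, 54.7, 64.8])]
[(0.76, [132.3, 145.0, 50.5, 50.3])]
```

View pics/s25.png

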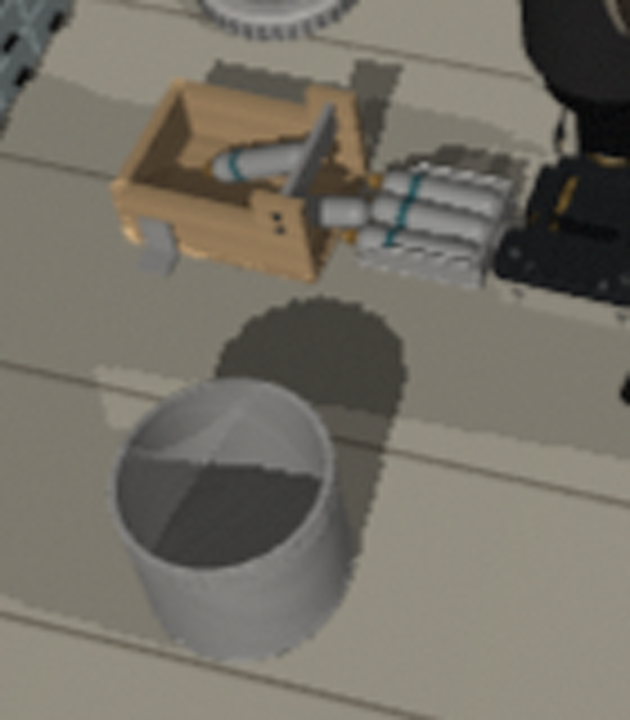

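View pics/t25.png

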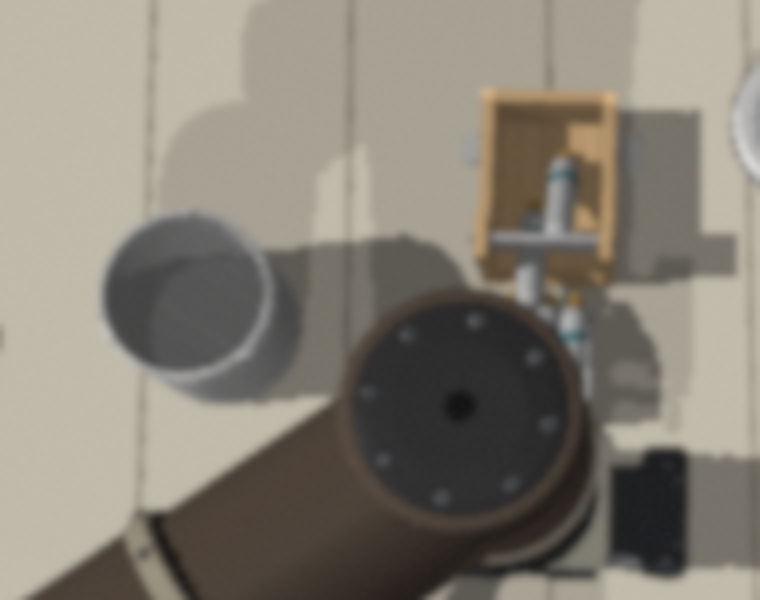

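Run:
```python
from h import *
f=viewer.grab_frame('side'); save(f,'s26',(175,205,80,55),9)
f2=viewer.grab_frame('top'); save(f2,'t26',(222,105,50,90),7)
# candidate: 4th cart bottom at side px
print(uv2w(f,[[140+322/4.5,190+212/4.5],[140+370/4.5,190+215/4.5]],0.03))
```

```text
[[0.62720843 0.0831057  0.03      ]
 [0.59903964 0.0784117  0.03      ]]
```

View pics/s26.png

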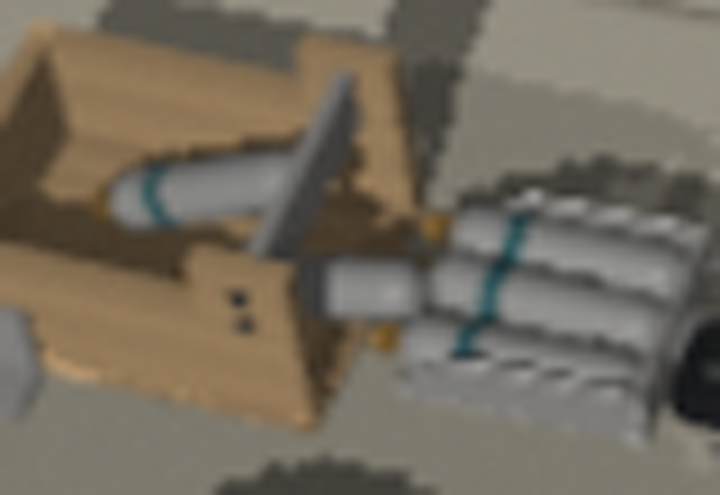

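View pics/t26.png

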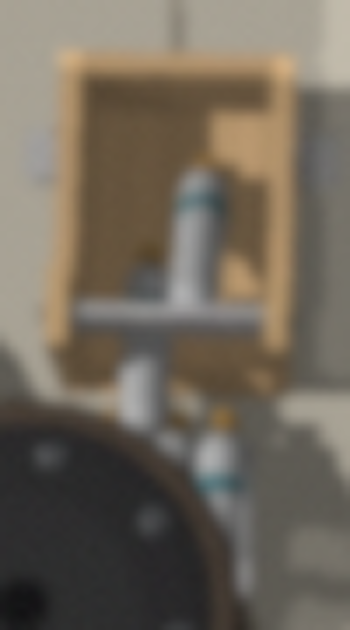

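Run:
```python
from h import *
f=viewer.grab_frame('side'); t=viewer.grab_frame('top')
for z in (.02,.03,.04): print(z,'y from top', uv2w(t,[[241.2,164],[242.2,142]],z)[:,:2])
from math import *
# side: predicted tail image for tail centre sphere at (x,y,z)
yb=-0.0247; ax=np.array([cos(yb),sin(yb),0]);
so=np.array([0.4519,0.0757,0])+ax*0.1134; zs=0.0202
for nm,p in {'midneck tip':so+ax*(-.0365+.084)+[0,0,zs+.0115],'midshoulder':so+ax*(-.0365+.072)+[0,0,zs+.0115]}.items():
    print(nm,p,((w2uv(f,p)+[1,-1.5])-[175,205])*9,((w2uv(t,p)+[1,0])-[222,105])*7)
for x in (.60,.61,.62):
  for y in (.078,.083):
    for z in (.025,.035,.045):
        print(x,y,z,((w2uv(f,[x,y,z])+[1,-1.5])-[175,205])*9)
```

```text
0.02 y from top [[0.61097029 0.08344519]
 [0.67281161 0.08065025]]
0.03 y from top [[0.60839234 0.08269384]
 [0.66964936 0.07992531]]
0.04 y from top [[0.60581439 0.08194249]
 [0.6664871  0.07920037]]
midneck tip [0.61275092 0.07172617 0.0317    ] [[396.79682146 251.45384407]] [[169.51701045 400.62452466]]
midshoulder [0.60075458 0.07202254 0.0317    ] [[434.99854942 260.01520751]] [[168.80987258 431.03719372]]
0.6 0.078 0.025 [[433.16235319 290.00126688]]
0.6 0.078 0.035 [[429.55081567 269.49121401]]
0.6 0.078 0.045 [[425.89062587 248.70486309]]
0.6 0.083 0.025 [[427.57248691 303.26578752]]
0.6 0.083 0.035 [[423.91318215 282.7864598 ]]
0.6 0.083 0.045 [[420.20444061 262.03045878]]
0.61 0.078 0.025 [[401.06223614 283.47267572]]
0.61 0.078 0.035 [[397.24158893 262.9493443 ]]
0.61 0.078 0.045 [[393.3695491  242.14994764]]
0.61 0.083 0.025 [[395.39014236 296.69925292]]
0.61 0.083 0.035 [[391.52065461 276.20630918]]
0.61 0.083 0.045 [[387.5989686  255.43692164]]
0.62 0.078 0.025 [[369.05631113 276.96324154]]
0.62 0.078 0.035 [[365.02780026 256.42679858]]
0.62 0.078 0.045 [[360.94518131 235.61452475]]
0.62 0.083 0.025 [[363.30249687 290.15204085]]
0.62 0.083 0.035 [[359.22408226 269.6456507 ]]
0.62 0.083 0.045 [[355.09073308 248.86304783]]
```

Run:
```python
from h import *
from math import *
f=viewer.grab_frame('side')
yb=-0.0247
tcp=np.array([0.4519,0.0757,0.0036]); 
pts={'noseL':(.0385,.0325,0),'noseR':(.0385,-.0325,0),'backL':(-.0385,.0325,0),'rimbackL':(-.0385,.0325,.022),'rimbackR':(-.0385,-.0325,.022),'neckM':(.0475,0,.0115),'neckL':(.0475,.0193,.0115),'neckR':(.0475,-.0193,.0115)}
for pit in (0,3,6,9):
    R=Ro.from_euler('ZY',[yb,radians(pit)]).as_matrix()
    piv=np.array([-.1134,0,.0298])   # pivot on the handle
    print(pit)
    for k,p in pts.items():
        w=tcp+[0,0,.0166+.0298]+R@(np.array(p)-piv)
        print('  ',k,np.round(w,4),np.round(((w2uv(f,w)+[1,-1.5])-[175,205])*9)[0])
```

```text
0
   noseL [0.6046 0.1044 0.0202] [390. 368.]
   noseR [0.603  0.0395 0.0202] [467. 198.]
   backL [0.5276 0.1063 0.0202] [641. 425.]
   rimbackL [0.5276 0.1063 0.0422] [636. 381.]
   rimbackR [0.526  0.0414 0.0422] [706. 206.]
   neckM [0.6128 0.0717 0.0317] [397. 251.]
   neckL [0.6132 0.091  0.0317] [373. 302.]
   neckR [0.6123 0.0524 0.0317] [420. 202.]
3
   noseL [0.6028 0.1045 0.0123] [399. 385.]
   noseR [0.6012 0.0395 0.0123] [476. 216.]
   backL [0.5259 0.1064 0.0163] [647. 434.]
   rimbackL [0.5271 0.1064 0.0383] [639. 389.]
   rimbackR [0.5255 0.0414 0.0383] [709. 215.]
   neckM [0.6116 0.0718 0.0233] [404. 269.]
   neckL [0.612  0.091  0.0233] [380. 320.]
   neckR [0.6111 0.0525 0.0233] [427. 220.]
6
   noseL [0.6006 0.1045 0.0045] [409. 402.]
   noseR [0.599  0.0396 0.0045] [485. 233.]
   backL [0.5241 0.1064 0.0125] [654. 443.]
   rimbackL [0.5264 0.1064 0.0344] [642. 398.]
   rimbackR [0.5247 0.0414 0.0344] [712. 223.]
   neckM [0.61   0.0718 0.015 ] [412. 288.]
   neckL [0.6104 0.0911 0.015 ] [389. 338.]
   neckR [0.6095 0.0525 0.015 ] [435. 238.]
9
   noseL [ 0.598   0.1046 -0.0032] [420. 419.]
   noseR [ 0.5964  0.0396 -0.0032] [495. 250.]
   backL [0.522  0.1065 0.0088] [662. 452.]
   rimbackL [0.5254 0.1064 0.0306] [646. 406.]
   rimbackR [0.5238 0.0414 0.0306] [715. 232.]
   neckM [0.6079 0.0718 0.0068] [421. 305.]
   neckL [0.6084 0.0911 0.0068] [398. 356.]
   neckR [0.6074 0.0526 0.0068] [444. 256.]
```

Request:
apply_moves(deltas="0 0 -0.3 0; 0 0.8 0 0; 0 0.9 0 0; 0 0.9 0 0; 0 0.6 0 0; 0 0 0 0")

```text
t: 31.28
eef_pos: [0.4841, 0.0746, 0.0063]
ee_rot: [-3.142, 0.0, 1.545]
force: [-0.4, 0.6, -2.0]
width: 0.0155
```

Run:
```python
from h import *
s=st()
print(s['force'],s['moment'],s['eef_pos'],s['ee_rot'],s['t'],s['width'])
f=viewer.grab_frame('side'); save(f,'s27',(165,200,80,55),9)
```

```text
[-0.39640379  0.57960453 -2.01457819] [-0.02489722  0.15618375  0.00938116] [0.48408787 0.07460841 0.00628286] [-3.14153263e+00  8.22736874e-05  1.54512335e+00] 31.275 0.015528968411286575
```

View pics/s27.png

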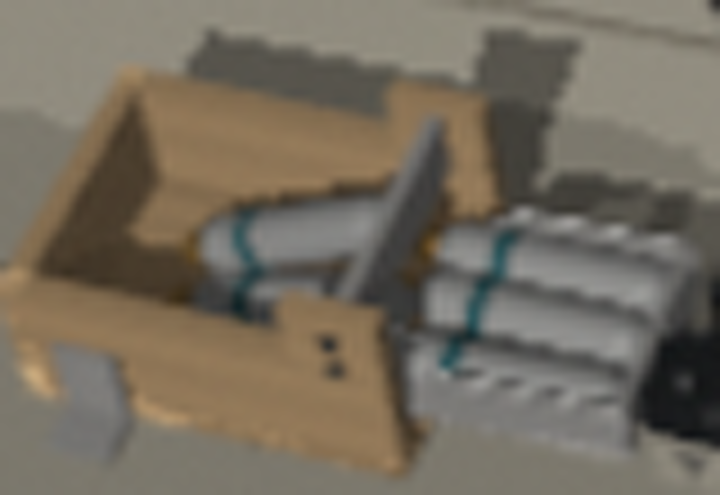

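Request:
apply_moves(deltas="0 0.3 0.4 0; 0 0.3 0.4 0; 0 0.3 0.3 0; 0 0 0.2 0; 0 0 0.2 0; 0 0 0 0", squeeze=25)

```text
t: 32.08
eef_pos: [0.4926, 0.0744, -0.0086]
ee_rot: [-3.142, 0.0, 1.546]
force: [-3.5, -0.3, 1.9]
width: 0.016
```

Request:
apply_moves(deltas="0 0 0 0; 0 0 0 0", squeeze=60)

```text
t: 32.33
eef_pos: [0.4926, 0.0745, -0.0085]
ee_rot: [3.141, -0.0, 1.546]
force: [-2.5, 0.0, 1.8]
width: 0.0154
```

Run:
```python
from h import *
s=st()
print(s['force'],s['moment'],s['eef_pos'],s['ee_rot'],s['t'],s['width'])
f=viewer.grab_frame('side'); save(f,'s28',(160,200,80,55),9)
f=viewer.grab_frame('wrist'); save(f,'w28',(240,190,90,80),5)
```

```text
[-2.47908279e+00  2.49757583e-04  1.80425617e+00] [ 0.0370573   0.55569706 -0.06230376] [ 0.49262791  0.07446151 -0.00848026] [ 3.14149471e+00 -8.70773574e-05  1.54560531e+00] 32.325 0.015350334876592642
```

View pics/s28.png

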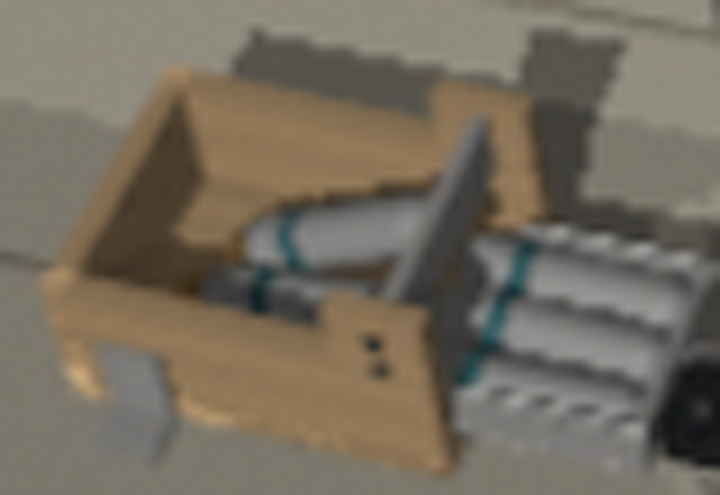

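View pics/w28.png

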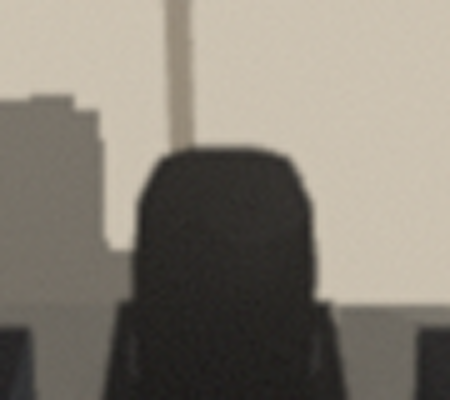

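Request:
apply_moves(deltas="0 0.5 -0.05 0; 0 0.5 0 0; 0 0 0 0; 0 0 -0.4 0; 0 0 -0.4 0; 0 0 -0.4 0; 0 0 0 0")

```text
t: 33.3
eef_pos: [0.5026, 0.0743, 0.0043]
ee_rot: [3.141, -0.0, 1.546]
force: [-0.1, -0.8, -3.2]
width: 0.0156
```

Run:
```python
from h import *
s=st()
print(s['force'],s['moment'],s['eef_pos'],s['ee_rot'],s['t'],s['width'])
f=viewer.grab_frame('side'); save(f,'s29',(160,200,80,55),9)
```

```text
[-0.08533923 -0.80904202 -3.20074564] [ 0.04672783  0.33019524 -0.04350888] [0.50264488 0.07427183 0.00432548] [ 3.14121655e+00 -2.78583535e-04  1.54563647e+00] 33.3 0.015613995681536914
```

View pics/s29.png

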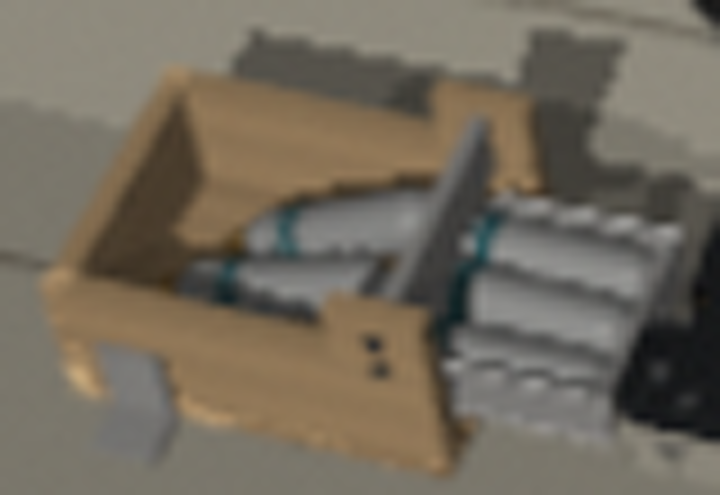

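Request:
apply_moves(deltas="0 -0.5 -0.05 0; 0 -0.6 0 0; 0 0 0 0")

```text
t: 33.72
eef_pos: [0.4908, 0.0743, 0.0044]
ee_rot: [-3.141, 0.0, 1.546]
force: [-0.4, -0.3, -4.3]
width: 0.0155
```

Run:
```python
from h import *
s=st()
print(s['force'],s['moment'],s['eef_pos'],s['ee_rot'],s['t'],s['width'])
f=viewer.grab_frame('side'); save(f,'s30',(160,200,80,55),9)
```

```text
[-0.38687485 -0.3192707  -4.26456055] [ 0.01618493  0.19995888 -0.03484376] [0.49084974 0.07432556 0.00441364] [-3.14111159e+00  2.04978704e-04  1.54586772e+00] 33.725 0.015464894145147545
```

View pics/s30.png

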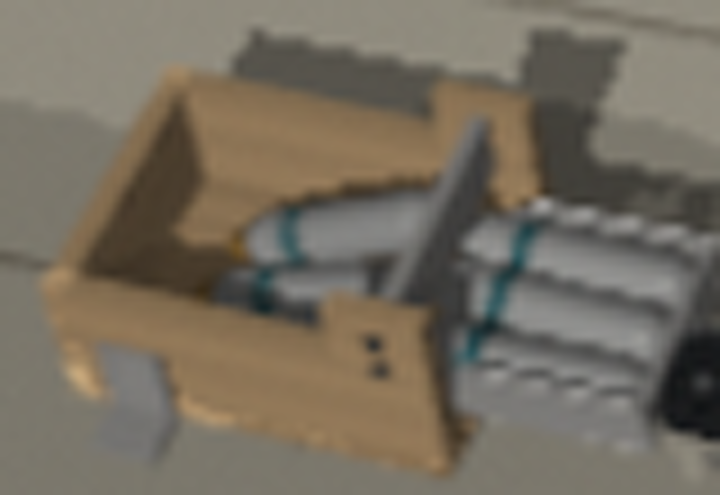

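Request:
apply_moves(deltas="0 0.4 0.4 0; 0 0.4 0.4 0; 0 0.3 0.3 0; 0 0 0.2 0; 0 0 0 0", squeeze=25)

```text
t: 34.4
eef_pos: [0.503, 0.0743, -0.0086]
ee_rot: [3.141, -0.0, 1.546]
force: [0.4, -0.2, 0.6]
width: 0.0157
```

Request:
apply_moves(deltas="0 0 0 0; 0 0 0 0; 0 0 -0.1 0; 0 0 0 0", squeeze=60)

```text
t: 34.9
eef_pos: [0.5026, 0.0742, -0.0075]
ee_rot: [-3.142, -0.0, 1.546]
force: [1.2, 0.6, -1.3]
width: 0.0155
```

Run:
```python
from h import *
s=st()
print(s['force'],s['moment'],s['eef_pos'],s['ee_rot'],s['t'],s['width'])
f=viewer.grab_frame('side'); save(f,'s31',(160,200,80,55),9)
```

```text
[ 1.18769514  0.56219817 -1.25245239] [ 0.05353471 -0.37952241 -0.02991633] [ 0.50259295  0.07422589 -0.00752714] [-3.14158742e+00 -7.57557893e-05  1.54553250e+00] 34.9 0.015472709055897298
```

View pics/s31.png

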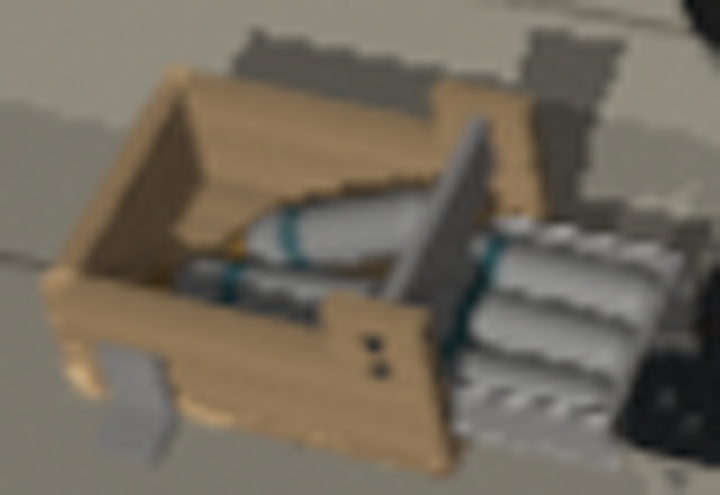

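Request:
apply_moves(deltas="0 0.2 -0.1 0; 0 0 0 0; 0 -4 0 0; 0 0 0 0; 0 0 0 0")

```text
t: 35.58
eef_pos: [0.465, 0.0754, -0.0063]
ee_rot: [3.141, -0.0, 1.546]
force: [0.7, -0.2, -2.7]
width: 0.0158
```

Run:
```python
from h import *
s=st()
print(s['force'],s['moment'],s['eef_pos'],s['ee_rot'],s['t'],s['width'])
f=viewer.grab_frame('side'); save(f,'s32',(160,200,90,60),8)
```

```text
[ 0.71400656 -0.15371378 -2.73405466] [0.04634162 0.04953591 0.00146692] [ 0.46499323  0.07539263 -0.00632027] [ 3.14094169e+00 -2.62732428e-04  1.54623764e+00] 35.575 0.01576294959583056
```

View pics/s32.png

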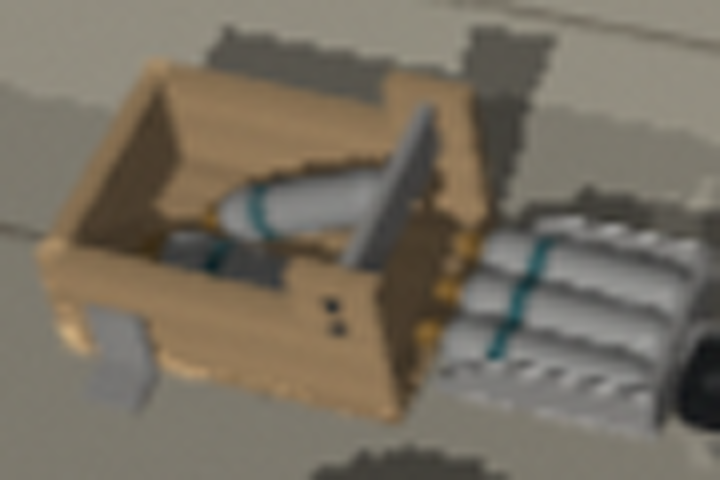

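```bash
cat >> h.py <<'E'
def pitchtab(f,tcp,yaw,pits,corr=(1,-1.5),piv=(-.1134,0,.0298),z0=.0166,pts=None):
    pts=pts or {'noseL':(.0385,.0325,0),'backL':(-.0385,.0325,0),'rimbackL':(-.0385,.0325,.022),'rimbackR':(-.0385,-.0325,.022),'neckL':(.0475,.0193,.0115),'neckR':(.0475,-.0193,.0115)}
    for pit in pits:
        R=Ro.from_euler('ZY',[yaw,np.radians(pit)]).as_matrix()
        print(pit,{k:np.round((w2uv(f,np.array(tcp)+[0,0,z0+.0298]+R@(np.array(p)-piv))+corr)[0],1).tolist() for k,p in pts.items()})
E
python3 - <<'E'
from h import *
f=viewer.grab_frame('side')
s=st()
pitchtab(f,s['eef_pos'],-.0247,(0,2,4))
g=lambda a,b:(round(a/8+160,1),round(b/8+200,1))
print('seen',g(440,370),g(658,432),g(660,380),g(710,240),g(428,335),g(468,240))
t=viewer.grab_frame('top')
sil=viewer.silhouettes('top','tin')[0]
e=sil['extent']; print(e)
for n in ('top','side'):
    fr=viewer.grab_frame(n); r=viewer.silhouettes(n,'tin')
    if r:
        im=fr['image'][:,:,::-1]; x,y,w,h=[int(v) for v in r[0]['extent']]
        save(fr,'tin_'+n,(x-8,y-8,w+16,h+16),8 if n=='top' else 7)
        print(n,x-8,y-8)
E
```

```text
0 {'noseL': [214.0, 247.0], 'backL': [241.6, 253.3], 'rimbackL': [240.9, 248.5], 'rimbackR': [248.9, 229.2], 'neckL': [212.1, 239.8], 'neckR': [217.4, 228.7]}
2 {'noseL': [214.7, 248.2], 'backL': [242.0, 254.0], 'rimbackL': [241.1, 249.1], 'rimbackR': [249.0, 229.8], 'neckL': [212.7, 241.1], 'neckR': [217.9, 230.0]}
4 {'noseL': [215.4, 249.5], 'backL': [242.5, 254.7], 'rimbackL': [241.4, 249.7], 'rimbackR': [249.2, 230.5], 'neckL': [213.2, 242.4], 'neckR': [218.4, 231.3]}
seen (215.0, 246.2) (242.2, 254.0) (242.5, 247.5) (248.8, 230.0) (213.5, 241.9) (218.5, 230.0)
[134.6, 145.0, 51.1, 47.8]
top 125 134
side 155 267
```

View pics/tin_top.png

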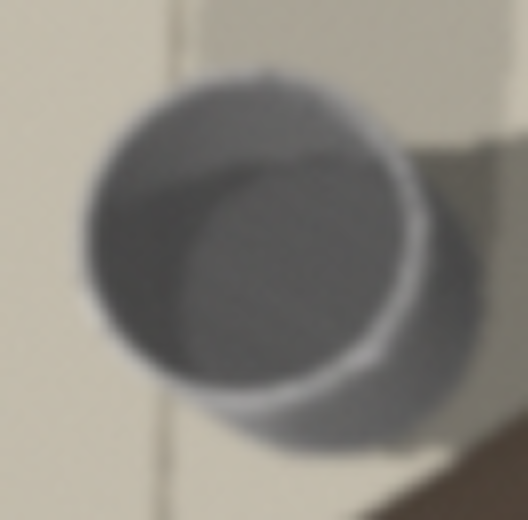

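View pics/tin_side.png

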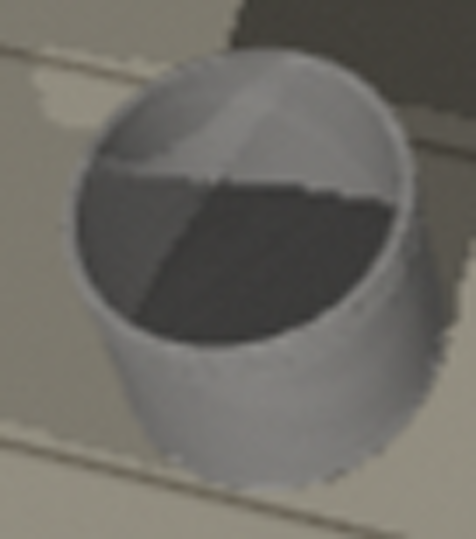

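Run:
```python
from h import *
t=viewer.grab_frame('top');f=viewer.grab_frame('side')
print(uv2w(t,[[156.1,164],[157.1,164]],.1), uv2w(f,[[188.3,296.9],[189.3,295.4]],.1), tri([t,f],[[156.1,164],[188.3,296.9]]))
print(st()['q'], st()['t'])
```

```text
[[0.5921141  0.291349   0.1       ]
 [0.59209339 0.28884155 0.1       ]] [[0.59366653 0.29760485 0.1       ]
 [0.59293257 0.29362174 0.1       ]] [0.5953147  0.29387939 0.09227017]
[ 5.79870611e-01  2.72874876e-01 -6.82077866e-01  2.85016838e-05
 -6.16005809e-01 -2.17609170e+00] 36.075
```

Request:
apply_moves(deltas="0 -0.8 0 0; 0 -1 -0.3 0; 0 -0.3 -1 0; 0 0 -2 0; 0 0 -2.5 0; 0 0 -3 0; 0 0 -3 0; 0 0 -3 0; 0 0 -2 0; 0 0 -0.8 0")

```text
t: 37.33
eef_pos: [0.4439, 0.076, 0.1712]
ee_rot: [3.139, -0.002, 1.546]
force: [-0.5, 0.2, -3.2]
width: 0.0155
```

Run:
```python
from h import *
s=st(); print(s['force'],s['eef_pos'],s['q'],s['t'])
plan([.4717,.2554,.172],np.pi/2+.3,n=8)
f=viewer.grab_frame('side'); save(f,'s33',None,1.4)
```

```text
[-0.45209689  0.24937676 -3.16321637] [0.44391912 0.07601976 0.17124095] [ 6.09551892e-01 -4.43753230e-04 -5.01833331e-01  4.15742034e-05
 -1.06640984e+00 -2.20532308e+00] 37.325
n 8 dyaw 0.325
2.25 0.29 -0 -0.041; 2.24 0.38 -0 -0.041; 2.22 0.47 -0 -0.041; 2.2 0.56 -0 -0.041; 2.17 0.65 -0 -0.041; 2.15 0.74 -0 -0.041; 2.11 0.83 -0 -0.041; 2.08 0.91 -0 -0.041
```

View pics/s33.png

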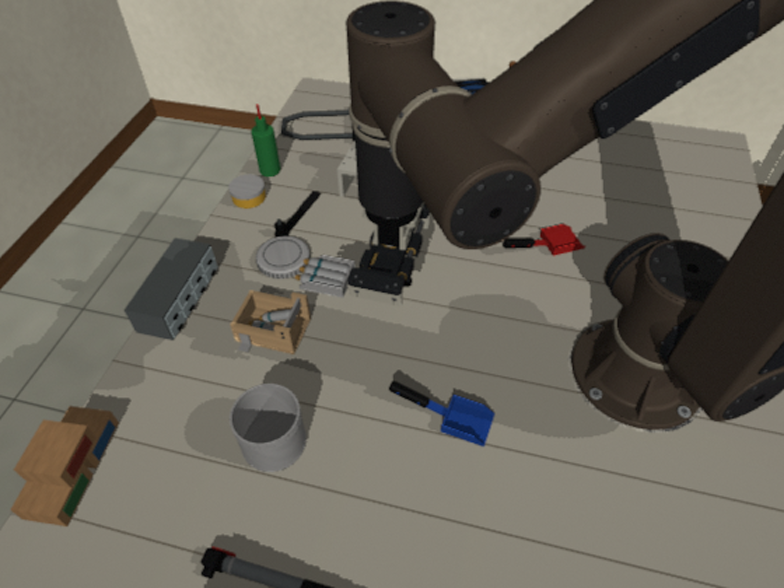

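Three cartridges ride in the scoop and two lie in the box. Next, to the tin.

Request:
apply_moves(deltas="1 0.1 0 -0.02; 2 0.3 0 -0.04; 2.5 0.4 0 -0.045; 2.5 0.6 0 -0.045; 2.5 0.7 0 -0.045; 2.5 0.8 0 -0.045; 2.2 0.8 0 -0.04; 1.4 0.8 0 -0.03; 0.6 0.4 0 -0.015; 0 0 0 0")

```text
t: 38.62
eef_pos: [0.4721, 0.2535, 0.1693]
ee_rot: [-3.141, 0.0, 1.871]
force: [-0.5, -1.0, -3.2]
width: 0.0157
```

Run:
```python
from h import *
s=st(); print(s['force'],s['moment'],s['eef_pos'],s['ee_rot'],s['q'],s['t'])
f=viewer.grab_frame('side'); save(f,'s34',(130,180,200,160),4)
t=viewer.grab_frame('top'); save(t,'t34',(110,90,160,150),4)
y=s['ee_rot'][2]-np.pi/2
pitchtab(f,s['eef_pos'],y,(0,2,4,8))
r=viewer.silhouettes('side','tin'); print([(x['conf'],x['extent']) for x in r])
plan([.4717,.2554,.172],np.pi/2+.3)
```

```text
[-0.51712456 -0.95390543 -3.21598238] [-0.14100391  0.21055802  0.01028949] [0.4721131  0.25346498 0.16928225] [-3.14116888e+00  2.45119149e-04  1.87064862e+00] [ 8.58752157e-01  1.52351823e-01 -3.36726757e-01 -1.91261719e-05
 -1.08220702e+00 -2.12968727e+00] 38.625
0 {'noseL': [169.6, 286.3], 'backL': [208.3, 284.4], 'rimbackL': [206.8, 278.6], 'rimbackR': [208.7, 251.3], 'neckL': [164.7, 277.7], 'neckR': [167.0, 261.5]}
2 {'noseL': [170.7, 287.6], 'backL': [209.0, 285.0], 'rimbackL': [207.2, 279.3], 'rimbackR': [209.0, 252.0], 'neckL': [165.7, 279.2], 'neckR': [167.9, 263.0]}
4 {'noseL': [171.9, 288.9], 'backL': [209.8, 285.6], 'rimbackL': [207.6, 279.9], 'rimbackR': [209.4, 252.7], 'neckL': [166.7, 280.6], 'neckR': [168.9, 264.5]}
8 {'noseL': [174.5, 291.4], 'backL': [211.4, 286.8], 'rimbackL': [208.5, 281.3], 'rimbackR': [210.2, 254.1], 'neckL': [169.0, 283.4], 'neckR': [171.2, 267.3]}
[(0.96, [162.4, 284.4, 56.0, 52.3])]
n 1 dyaw 0.001
0.26 0.05 -0.25 -0.001
```

View pics/s34.png

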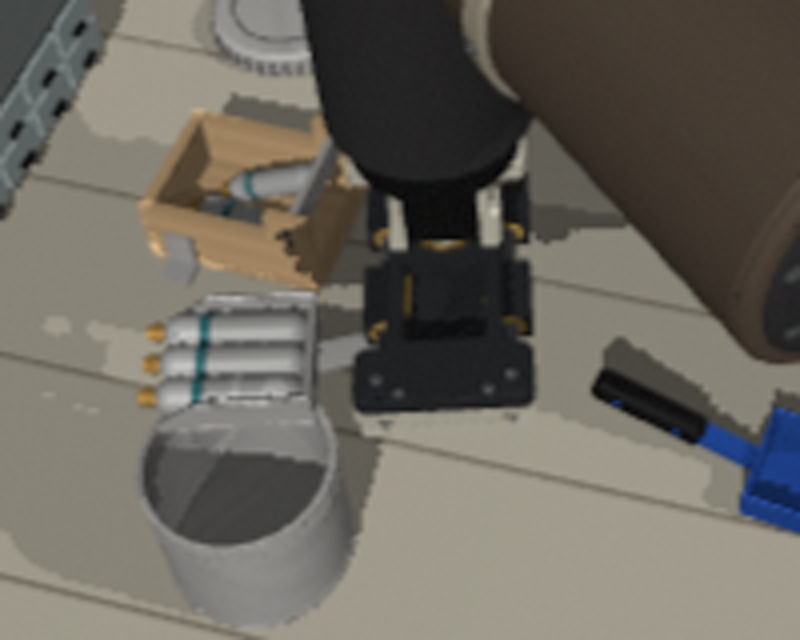

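View pics/t34.png

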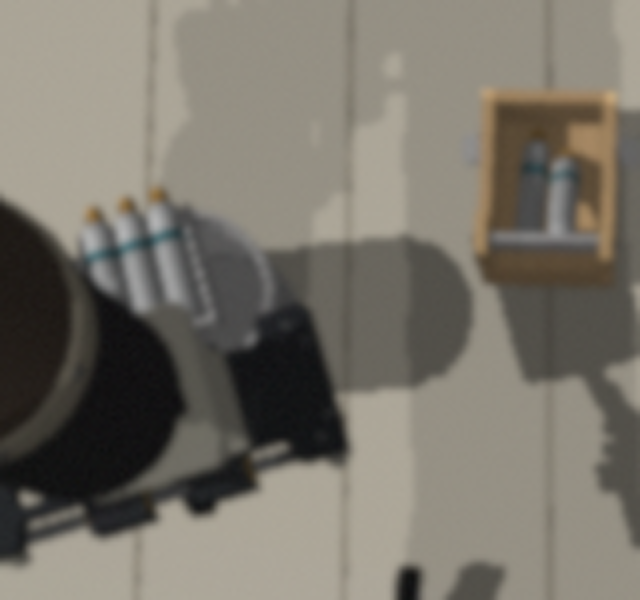

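Run:
```python
from h import *
s=st(); t=viewer.grab_frame('top'); f=viewer.grab_frame('side')
y=s['ee_rot'][2]-np.pi/2
P={'neckM':(.0475,0,.0115),'neckL':(.0475,.0193,.0115),'neckR':(.0475,-.0193,.0115)}
pitchtab(t,s['eef_pos'],y,(0,4),corr=(1,0),pts=P)
print('seen', [(a/4+110,b/4+90) for a,b in ((127,203),(94,214),(157,193))])
pitchtab(f,s['eef_pos'],y,(0,4),pts=P)
print('seen', [(a/4+130,b/4+180) for a,b in ((150,364),(147,397),(155,332))])
```

```text
0 {'neckM': [141.2, 138.9], 'neckL': [133.0, 141.4], 'neckR': [149.4, 136.4]}
4 {'neckM': [143.0, 141.1], 'neckL': [134.9, 143.5], 'neckR': [151.1, 138.6]}
seen [(141.75, 140.75), (133.5, 143.5), (149.25, 138.25)]
0 {'neckM': [166.1, 269.1], 'neckL': [164.9, 277.3], 'neckR': [167.2, 261.1]}
4 {'neckM': [168.0, 272.0], 'neckL': [166.9, 280.2], 'neckR': [169.1, 264.1]}
seen [(167.5, 271.0), (166.75, 279.25), (168.75, 263.0)]
```

Request:
apply_moves(deltas="0.2 0 -0.2 0", squeeze=36)

```text
t: 39.0
eef_pos: [0.4715, 0.255, 0.1716]
ee_rot: [3.142, -0.0, 1.87]
force: [0.5, -0.2, -2.9]
width: 0.0157
```

Request:
apply_moves(deltas="0 0 0 0", squeeze=60)

```text
t: 39.12
eef_pos: [0.4716, 0.2555, 0.1718]
ee_rot: [3.141, -0.0, 1.871]
force: [-0.1, 0.0, -2.8]
width: 0.0157
```

```bash
cat > chk.py <<'E'
import sys
from h import *
s=st(); f=viewer.grab_frame('side'); save(f,sys.argv[1],(140,220,110,120),5)
y=s['ee_rot'][2]-np.pi/2
print(s['force'],s['moment'],s['eef_pos'],s['t'],s['width'])
pitchtab(f,s['eef_pos'],y,eval(sys.argv[2]),pts={'neckM':(.0475,0,.0115),'rimbackR':(-.0385,-.0325,.022),'noseL':(.0385,.0325,0)})
E
python3 chk.py s35 "(0,5,10,15,20)"
```

```text
[-0.06528768  0.03477436 -2.78200419] [ 0.00932254  0.17003883 -0.04509822] [0.47161978 0.2554817  0.17183344] 39.125 0.015669180726308587
0 {'neckM': [165.4, 269.7], 'rimbackR': [208.4, 251.4], 'noseL': [169.2, 286.5]}
5 {'neckM': [167.9, 273.3], 'rimbackR': [209.3, 253.2], 'noseL': [172.1, 289.8]}
10 {'neckM': [170.9, 276.8], 'rimbackR': [210.4, 254.9], 'noseL': [175.4, 292.9]}
15 {'neckM': [174.4, 280.1], 'rimbackR': [211.8, 256.6], 'noseL': [179.2, 295.8]}
20 {'neckM': [178.3, 283.2], 'rimbackR': [213.4, 258.1], 'noseL': [183.4, 298.4]}
```

View pics/s35.png

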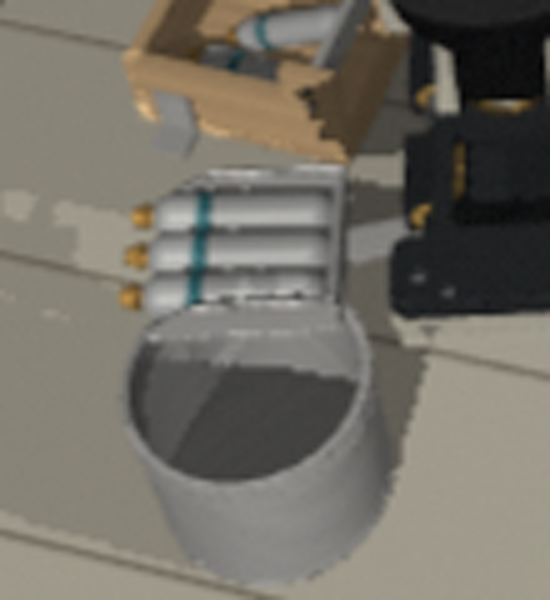

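Request:
apply_moves(deltas="0 0 0 0", squeeze=26)

```text
t: 39.3
eef_pos: [0.4715, 0.2554, 0.1715]
ee_rot: [3.142, -0.0, 1.871]
force: [0.3, -0.9, -2.6]
width: 0.0161
```

Request:
apply_moves(deltas="0 0 0 0", squeeze=60)

```text
t: 39.42
eef_pos: [0.4715, 0.2554, 0.1714]
ee_rot: [-3.142, 0.0, 1.871]
force: [0.8, 0.7, -2.6]
width: 0.0153
```

```bash
python3 chk.py s36 "(5,10,15,20,30)"
```

```text
[ 0.78946144  0.74058681 -2.61041158] [-0.03098438  0.15084198 -0.01390656] [0.47147431 0.25535914 0.17142691] 39.425 0.015316171560266803
5 {'neckM': [168.1, 273.4], 'rimbackR': [209.4, 253.3], 'noseL': [172.2, 289.9]}
10 {'neckM': [171.1, 276.9], 'rimbackR': [210.5, 255.0], 'noseL': [175.6, 292.9]}
15 {'neckM': [174.5, 280.2], 'rimbackR': [211.9, 256.7], 'noseL': [179.3, 295.8]}
20 {'neckM': [178.4, 283.2], 'rimbackR': [213.5, 258.2], 'noseL': [183.5, 298.5]}
30 {'neckM': [187.4, 288.7], 'rimbackR': [217.4, 261.1], 'noseL': [192.9, 303.2]}
```

View pics/s36.png

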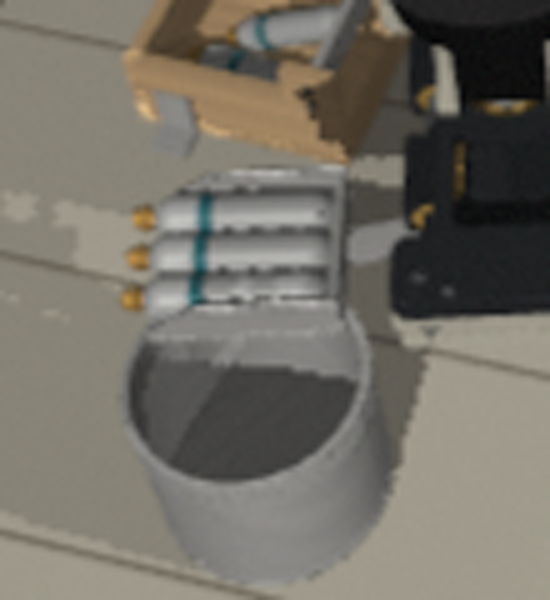

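Request:
apply_moves(deltas="0 0 0 0", squeeze=17)

```text
t: 39.6
eef_pos: [0.4717, 0.2555, 0.1716]
ee_rot: [3.141, -0.0, 1.871]
force: [-0.2, -1.1, -2.2]
width: 0.0158
```

Request:
apply_moves(deltas="0 0 0 0", squeeze=60)

```text
t: 39.72
eef_pos: [0.4714, 0.2553, 0.1713]
ee_rot: [-3.141, 0.0, 1.87]
force: [-0.1, -0.0, -3.0]
width: 0.015
```

```bash
python3 chk.py s37 "(5,10,15,20,30)"
```

```text
[-0.08979098 -0.03583527 -3.0425966 ] [-0.06986505  0.16110444 -0.02564359] [0.47139082 0.25529583 0.17133422] 39.725 0.015034879038509669
5 {'neckM': [168.1, 273.4], 'rimbackR': [209.5, 253.3], 'noseL': [172.3, 289.9]}
10 {'neckM': [171.1, 276.9], 'rimbackR': [210.6, 255.0], 'noseL': [175.6, 292.9]}
15 {'neckM': [174.6, 280.2], 'rimbackR': [212.0, 256.7], 'noseL': [179.4, 295.8]}
20 {'neckM': [178.5, 283.2], 'rimbackR': [213.6, 258.2], 'noseL': [183.6, 298.5]}
30 {'neckM': [187.4, 288.7], 'rimbackR': [217.4, 261.1], 'noseL': [192.9, 303.2]}
```

View pics/s37.png

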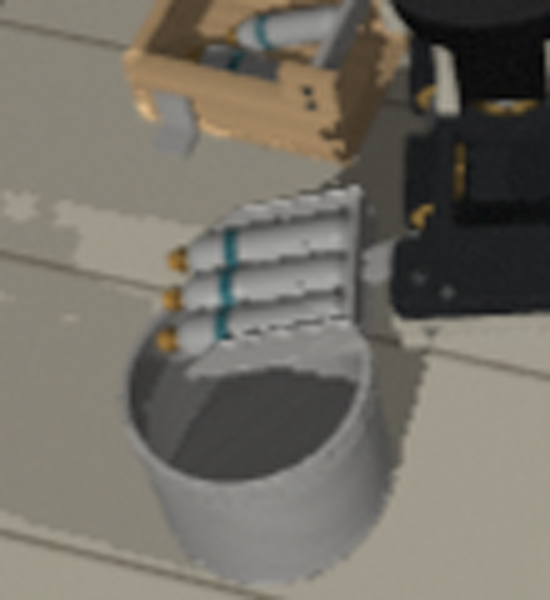

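Request:
apply_moves(deltas="0 0 0 0", squeeze=17)

```text
t: 39.9
eef_pos: [0.4716, 0.2555, 0.1715]
ee_rot: [3.141, -0.0, 1.871]
force: [-0.4, -0.3, -2.1]
width: 0.016
```

Request:
apply_moves(deltas="0 0 0 0", squeeze=60)

```text
t: 40.02
eef_pos: [0.4715, 0.2553, 0.1714]
ee_rot: [-3.142, 0.0, 1.871]
force: [0.5, -0.3, -3.4]
width: 0.0156
```

```bash
python3 chk.py s38 "(20,25,30,35,40)"
```

```text
[ 0.48521694 -0.34566518 -3.3829729 ] [ 0.00746817  0.11364674 -0.05422959] [0.47146522 0.25534463 0.17143568] 40.025 0.015604444586852308
20 {'neckM': [178.4, 283.2], 'rimbackR': [213.5, 258.2], 'noseL': [183.5, 298.5]}
25 {'neckM': [182.7, 286.1], 'rimbackR': [215.4, 259.7], 'noseL': [188.0, 301.0]}
30 {'neckM': [187.4, 288.7], 'rimbackR': [217.4, 261.0], 'noseL': [192.9, 303.2]}
35 {'neckM': [192.3, 291.1], 'rimbackR': [219.6, 262.3], 'noseL': [198.0, 305.2]}
40 {'neckM': [197.5, 293.2], 'rimbackR': [221.9, 263.4], 'noseL': [203.3, 306.9]}
```

View pics/s38.png

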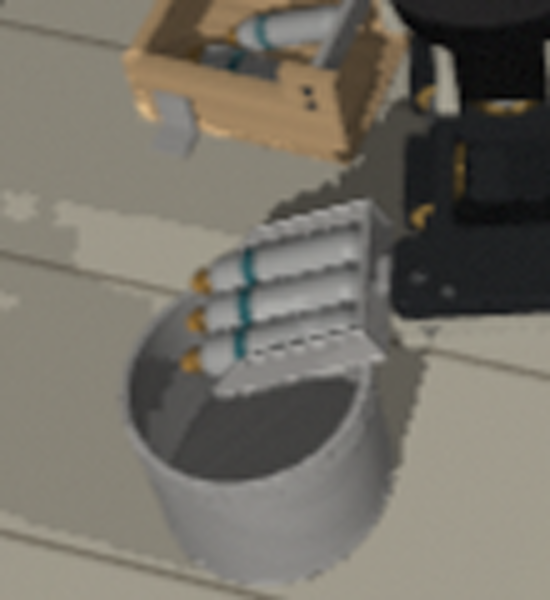

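Request:
apply_moves(deltas="0 0 0 0", squeeze=16)

```text
t: 40.2
eef_pos: [0.4716, 0.2555, 0.1716]
ee_rot: [3.141, -0.0, 1.871]
force: [0.6, 0.6, -2.9]
width: 0.0159
```

Request:
apply_moves(deltas="0 0 0 0", squeeze=60)

```text
t: 40.33
eef_pos: [0.4715, 0.2554, 0.1714]
ee_rot: [-3.142, 0.0, 1.871]
force: [-0.7, -0.4, -2.6]
width: 0.0155
```

```bash
python3 chk.py s39 "(20,25,30,35,40)"
```

```text
[-0.71968789 -0.3882599  -2.63816844] [ 0.01313081  0.04209981 -0.02214166] [0.47146746 0.2553505  0.17144237] 40.325 0.015500722573717342
20 {'neckM': [178.4, 283.2], 'rimbackR': [213.5, 258.2], 'noseL': [183.5, 298.5]}
25 {'neckM': [182.7, 286.1], 'rimbackR': [215.4, 259.7], 'noseL': [188.0, 301.0]}
30 {'neckM': [187.4, 288.7], 'rimbackR': [217.4, 261.0], 'noseL': [192.9, 303.2]}
35 {'neckM': [192.3, 291.1], 'rimbackR': [219.6, 262.3], 'noseL': [198.0, 305.2]}
40 {'neckM': [197.5, 293.2], 'rimbackR': [221.9, 263.4], 'noseL': [203.3, 306.9]}
```

View pics/s39.png

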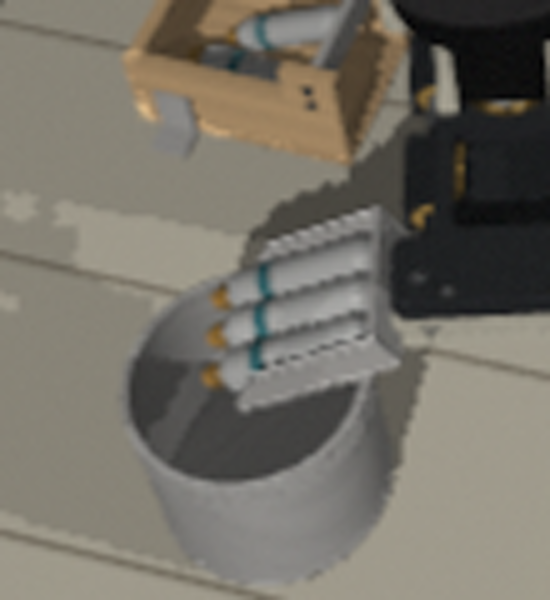

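Request:
apply_moves(deltas="0 0 0 0", squeeze=15)

```text
t: 40.5
eef_pos: [0.4716, 0.2554, 0.1715]
ee_rot: [3.141, -0.0, 1.871]
force: [-0.3, -0.2, -2.5]
width: 0.0161
```

Request:
apply_moves(deltas="0 0 0 0; 0 0 0 0", squeeze=60)

```text
t: 40.75
eef_pos: [0.4715, 0.2554, 0.1715]
ee_rot: [3.142, 0.0, 1.871]
force: [0.2, 0.0, -3.4]
width: 0.0157
```

```bash
python3 chk.py s40 "(30,35,40,45)"
```

```text
[ 0.2055002   0.04862496 -3.35411153] [-0.05527541  0.05054428  0.05069191] [0.471509   0.2553953  0.17147422] 40.75 0.015694015022485356
30 {'neckM': [187.3, 288.7], 'rimbackR': [217.4, 261.1], 'noseL': [192.8, 303.2]}
35 {'neckM': [192.3, 291.1], 'rimbackR': [219.6, 262.3], 'noseL': [197.9, 305.2]}
40 {'neckM': [197.5, 293.2], 'rimbackR': [221.9, 263.4], 'noseL': [203.3, 307.0]}
45 {'neckM': [203.0, 295.0], 'rimbackR': [224.4, 264.5], 'noseL': [208.8, 308.5]}
```

View pics/s40.png

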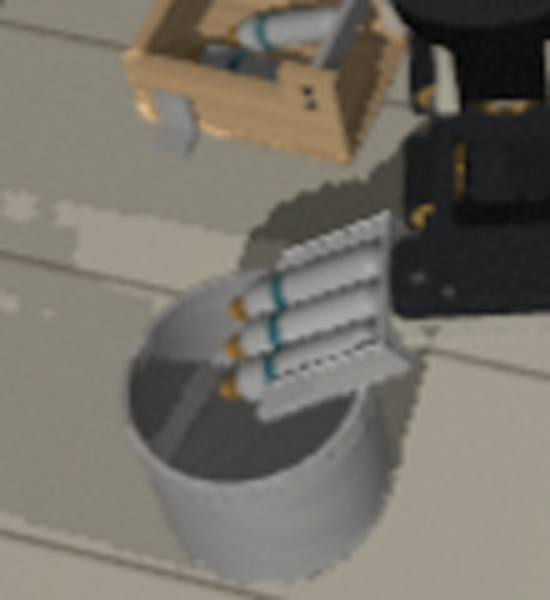

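Request:
apply_moves(deltas="0 0.6 0 0", squeeze=14)

```text
t: 40.92
eef_pos: [0.4773, 0.2572, 0.1716]
ee_rot: [3.141, -0.0, 1.871]
force: [-0.2, 0.3, -3.0]
width: 0.016
```

Request:
apply_moves(deltas="0 0.4 0 0; 0 0 0 0", squeeze=60)

```text
t: 41.18
eef_pos: [0.4814, 0.2584, 0.1713]
ee_rot: [-3.141, 0.0, 1.87]
force: [-1.0, -0.8, -1.3]
width: 0.0156
```

```bash
python3 chk.py s41 "(30,35,40,45)"
```

```text
[-0.98334914 -0.79563375 -1.34449126] [-0.04592603  0.14815477  0.02087965] [0.48142882 0.25842928 0.17129538] 41.175 0.015591607022100851
30 {'neckM': [182.5, 288.9], 'rimbackR': [212.5, 261.3], 'noseL': [187.9, 303.5]}
35 {'neckM': [187.5, 291.3], 'rimbackR': [214.7, 262.6], 'noseL': [193.1, 305.5]}
40 {'neckM': [192.8, 293.4], 'rimbackR': [217.1, 263.7], 'noseL': [198.5, 307.2]}
45 {'neckM': [198.3, 295.3], 'rimbackR': [219.6, 264.7], 'noseL': [204.0, 308.7]}
```

View pics/s41.png

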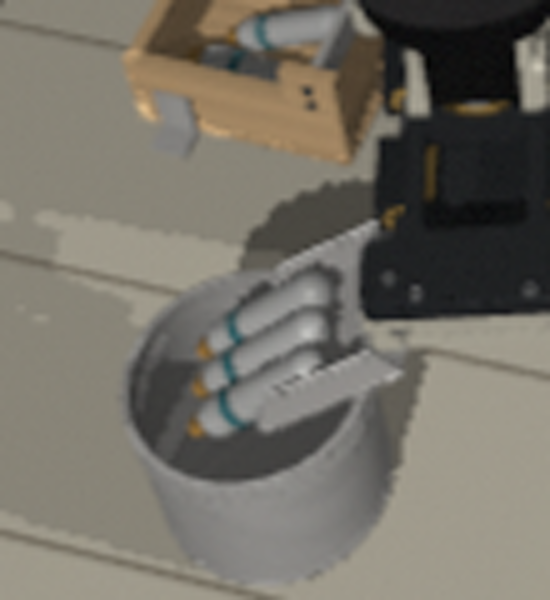

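Request:
apply_moves(deltas="0 0 0 0; 0 0 0 0")

```text
t: 41.48
eef_pos: [0.4812, 0.2584, 0.1717]
ee_rot: [3.141, -0.0, 1.871]
force: [0.3, -0.1, -0.7]
width: 0.0157
```

```bash
python3 chk.py s42 "(30,35,40,45)"
```

```text
[ 0.33448063 -0.06623096 -0.70029327] [ 0.0113994  -0.0232898  -0.03509197] [0.48117183 0.25841215 0.17169929] 41.475 0.015683372573118068
30 {'neckM': [182.6, 288.9], 'rimbackR': [212.5, 261.2], 'noseL': [188.0, 303.4]}
35 {'neckM': [187.6, 291.3], 'rimbackR': [214.8, 262.5], 'noseL': [193.2, 305.4]}
40 {'neckM': [192.9, 293.4], 'rimbackR': [217.2, 263.6], 'noseL': [198.5, 307.2]}
45 {'neckM': [198.4, 295.2], 'rimbackR': [219.7, 264.6], 'noseL': [204.1, 308.7]}
```

View pics/s42.png

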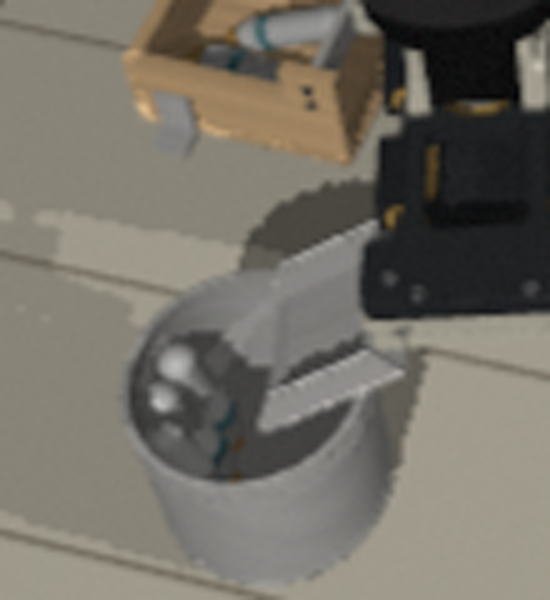

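Request:
apply_moves(deltas="0 0 -2 0; 0 0 -3 0; 0 -1 -2 0; -1.5 -1 0 0.03; -3 0 0 0.05; -4 0 0 0.06; -4 0 0 0.06; -4 0 0 0.05; -4 0 0 0.04; -4 0 0 0.03")

```text
t: 42.78
eef_pos: [0.4948, 0.0089, 0.2405]
ee_rot: [-3.14, 0.0, 1.548]
force: [1.0, 0.3, -1.5]
width: 0.0157
```

Run:
```python
from h import *
s=st(); print(s['eef_pos'],s['ee_rot'],s['t'],s['q'],s['force'])
plan([.472,-.03,.10],np.pi/2,step=4)
f=viewer.grab_frame('side'); save(f,'s43',None,1.4)
```

```text
[0.49483232 0.00889028 0.24048837] [-3.14046252e+00  2.43731827e-04  1.54821794e+00] 42.775 [ 4.15699080e-01  3.19280826e-02 -3.04893458e-01 -2.74216641e-04
 -1.23510155e+00 -2.00898345e+00] [ 1.00671116  0.2912738  -1.5155752 ]
n 4 dyaw 0.023
-0.98 -0.54 3.51 -0.006; -0.98 -0.55 3.51 -0.006; -0.98 -0.56 3.51 -0.006; -0.97 -0.56 3.51 -0.006
```

View pics/s43.png

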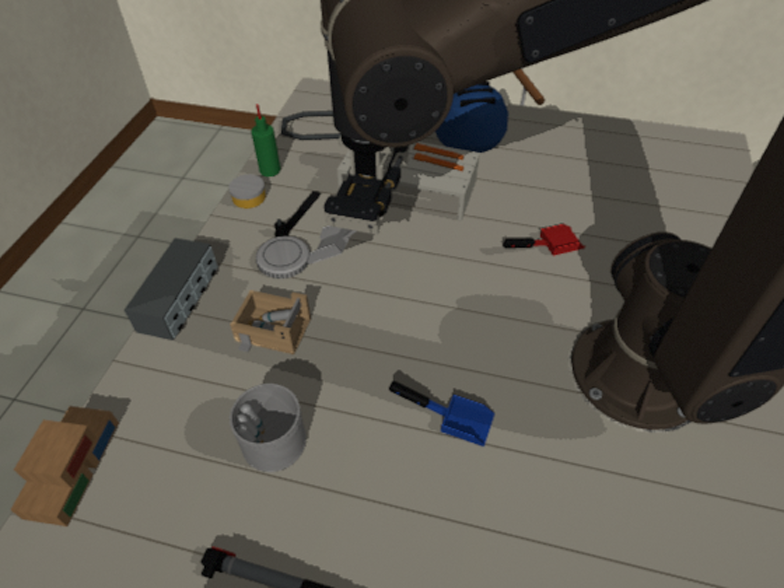

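Request:
apply_moves(deltas="-1 -0.5 3 0; -1 -0.6 4 0; -1 -0.6 4 0; -1 -0.6 3.5 0; 0 0 1.3 0; 0 0 0 0")

```text
t: 43.58
eef_pos: [0.4718, -0.0289, 0.0831]
ee_rot: [-3.14, 0.001, 1.55]
force: [-0.3, 0.5, -1.0]
width: 0.0159
```

Request:
apply_moves(deltas="0 0 0.7 0; 0 -0.1 0.7 0; 0 -0.3 0.8 0; 0 -0.4 0.8 0; 0 -0.4 0.8 0; 0 0 0 0", squeeze=18)

```text
t: 44.32
eef_pos: [0.4594, -0.0284, 0.0451]
ee_rot: [-3.141, 0.0, 1.551]
force: [-0.2, 0.3, -0.9]
width: 0.0158
```

Run:
```python
from h import *
s=st(); print(s['eef_pos'],s['ee_rot'],s['t'],s['force'])
f=viewer.grab_frame('side'); save(f,'s44',(200,120,130,110),5)
```

```text
[ 0.45940153 -0.02842407  0.04514911] [-3.14089804e+00  2.18846272e-04  1.55083741e+00] 44.325 [-0.21747903  0.28651125 -0.88223393]
```

View pics/s44.png

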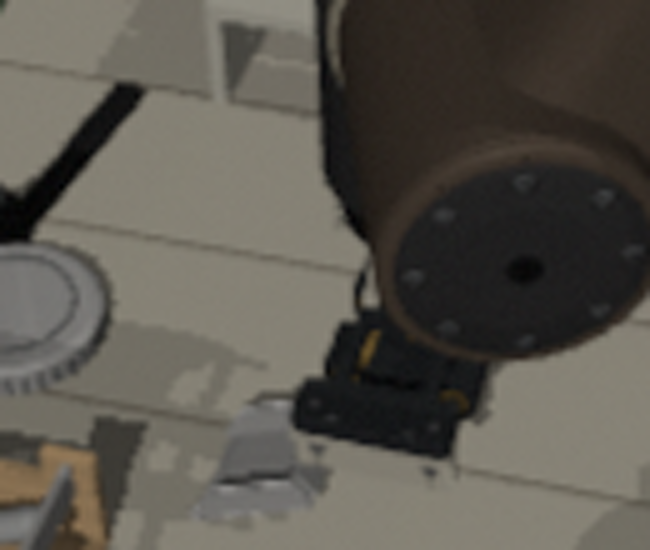

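Request:
apply_moves(deltas="0 -0.4 0.8 0; 0 -0.4 0.8 0; 0 -0.4 0.8 0; 0 -0.4 0.8 0; 0 -0.3 0.8 0; 0 -0.3 0.8 0; 0 0 0.7 0; 0 0 0.5 0; 0 0 0.2 0; 0 0 0 0")

```text
t: 45.62
eef_pos: [0.4378, -0.0281, -0.0167]
ee_rot: [-3.141, 0.0, 1.55]
force: [-1.4, 0.5, 0.4]
width: 0.0158
```

Run:
```python
from h import *
s=st(); print(s['eef_pos'],s['ee_rot'],s['t'],s['force'])
f=viewer.grab_frame('side'); save(f,'s45',(200,140,130,110),5)
```

```text
[ 0.43777125 -0.02807665 -0.01666769] [-3.14098352e+00  2.43780066e-04  1.55045412e+00] 45.625 [-1.36744027  0.4992478   0.40609292]
```

View pics/s45.png

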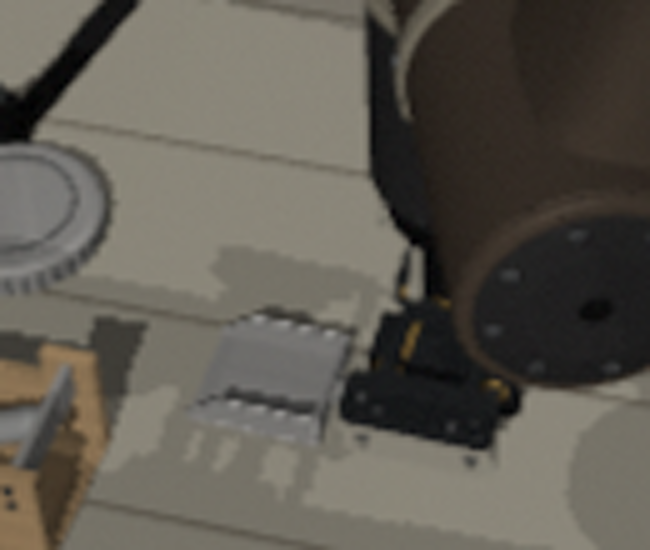

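Request:
apply_moves(deltas="0 0 0 0; 0 0 0 0; 0 0 0 0; 0 0 0 0; 0 0 -1.5 0; 0 0 -3 0; 0 0 -4 0; 0 0 -4 0; 0 0 -3 0; 0 0 0 0", gripper=-1)

```text
t: 46.92
eef_pos: [0.4396, -0.0275, 0.1408]
ee_rot: [3.137, -0.002, 1.551]
force: [0.8, 0.0, -0.2]
width: 0.0878
```

Run:
```python
from h import *
s=st(); print(s['eef_pos'],s['t'],s['force'],s['width'])
f=viewer.grab_frame('side'); save(f,'s46',(130,120,240,220),3)
t=viewer.grab_frame('top'); save(t,'t46',(110,90,240,180),3.2)
w=viewer.grab_frame('wrist'); save(w,'w46',None,1.4)
```

```text
[ 0.43964011 -0.02745757  0.14084523] 46.925 [ 0.77389882  0.04244684 -0.18724095] 0.08782966018980667
```

View pics/s46.png

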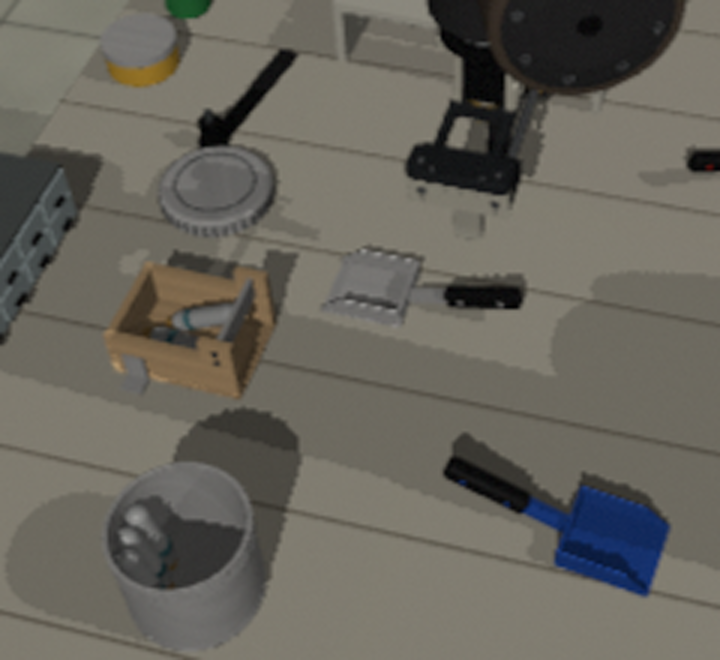

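View pics/t46.png

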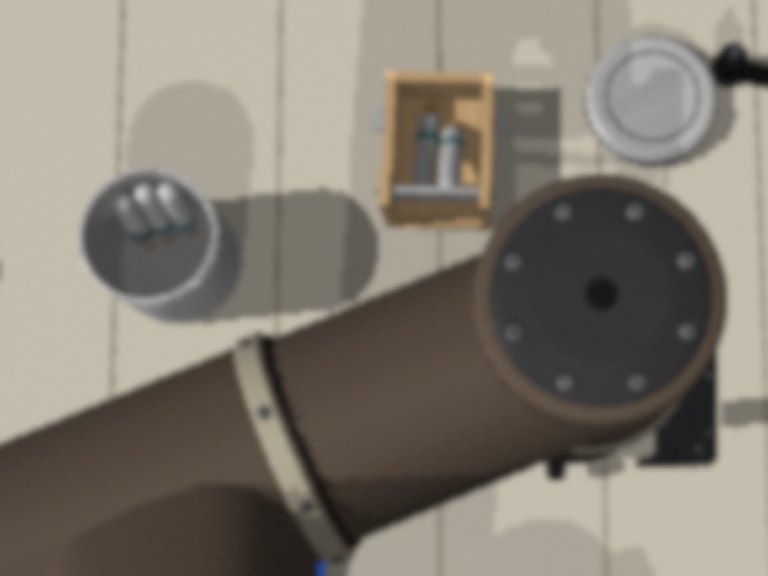

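View pics/w46.png

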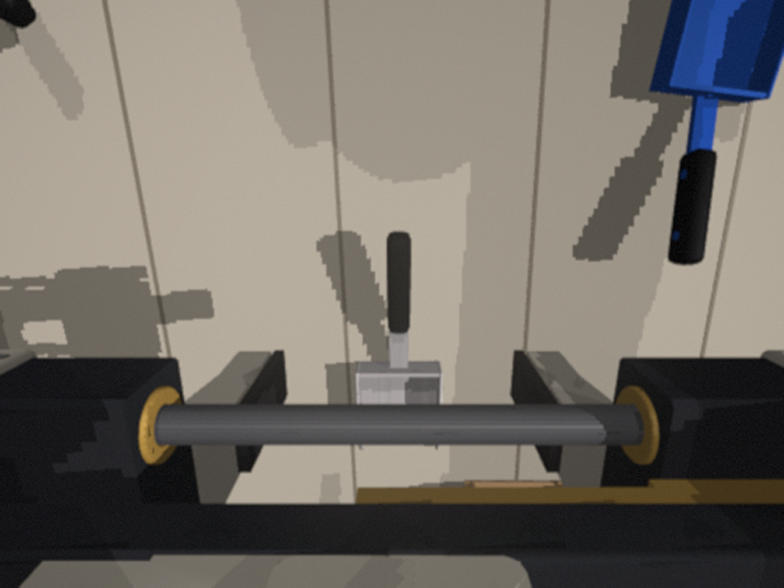

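```bash
python3 -c "
from station import job; print(job.job_done())"
```

```text
the job is handed in; nothing more can be done
None
```

The job is done and handed in at about 47 s of the 72 s. In the last pictures, three cartridges are in the tin, two are in the box and the scoop lies flat and free. The tin, lid and other things look unmoved, and the robot was touching nothing.

I drew the steel scoop out by its pan and set it down in the clear. I then took it by the handle, pushed it in under the load, lifted it, and drew it out under the bar. I tipped the three into the tin by letting the scoop turn in a loosened grip, and laid it back on the table.

These checks failed or disagreed on the way:
- **First grasp missed:** I closed above the pan walls. The fingertips sit about 28 mm short of the reported TCP, so I took the scoop again lower.
- **Draw-out not clean:** the scoop sagged about 5° nose-down in the grip. One upper cartridge slipped under the bar and rode about 40 mm out of the mouth on the necks of the layer below. I pushed it back in with the scoop. A second try under the bar failed too, so I lowered the scoop to the box floor and pulled it out quickly. The three that came out for the tin were therefore not held back by the bar alone.
- **Left as it is:** of the two in the box, one still leans tail-up against the inside of the strike bar.

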